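# Lock the specimen case with its square key

## Robot

A 6-joint arm with a two-finger parallel gripper is mounted at the origin on the work surface. World frame = base frame: x ahead of the robot, y to its left, z up, the work surface at z = 0. Lengths are in m, angles in rad, forces in N, time in s.
With the tool pointing down it reaches from about 0.25 to 0.725 m from the base axis. Payload 4 kg.
Tool frame: the origin (TCP) lies midway between the tips of the shut fingers; the grasp point (between the pads) lies 19 mm behind it (bot.grasp_offset is the distance from the TCP to the grasp point, in m); z points along the fingers, y is the direction in which the jaws open and shut (so a half turn about z gives the same grasp; the last joint's range is limited). The gripper opens to 85 mm and grips with 20 to 120 N. Pads are 22 mm wide; open, the fingers measure 114 mm over their backs; the gripper's body (76 mm by 85 mm) begins 54 mm behind the grasp point. The pads swing forward as they close: fully open they stand 13 mm farther back than shut.
Start: joints at [-1.243, 0.241, 0.005, 1.335, 0, 1.571], TCP at [0.161, -0.473, 0.231] pointing down, gripper open.
Joint ranges: [-2.72, 2.72], [-1.05, 1.87], [-1.09, 1.28], [-1.99, 2.15], [-1.42, 1.44], [-3.14, 3.14]. Speed limits (rad/s): [2.79, 2.79, 3.14, 3.14, 3.14, 3.14].

## Interface

Orientations are given as a unit quaternion [x, y, z, w].
In Python, from workcell import sensors, optics, bot gives the robot as it stands.
- The arm moves only by the tool apply_moves, never from a script. Its argument "plan" is one flat list of numbers, 6 for each row, row after row: the shift along the tool's x, y, z in m, then the turn, a rotation vector about the tool's x, y, z in rad. In form: [tx, ty, tz, ax, ay, az, tx, ty, tz, ax, ay, az, ...]. A call has 1 to 12 rows; each row is the pose to reach, as a shift and turn from the pose commanded when the call began, along the tool's axes at that moment; what a row does not reach only later rows make up. A row lasts 1/12 s, in which the tool goes at most 41.7 mm and 7.16 degrees, less where a joint would pass 70% of its speed; a pose out of reach is approached as far as the arm can. A call with a gripper value outside its range is refused whole. "grip" is the finger opening in m, from 0 to 0.0854, set as the call begins (left out, the last holds). The fingers move at their own pace and stop on an object; the grip force is fixed at half the most. Time passes only in rows, so rows that repeat a pose let the fingers close. It gives the time, the measured TCP pose, the force and the opening at its end, in the units of the state.
- sensors.get_obs(): the state, without advancing time (a new reading comes with each control period).
- optics.camera(name): name is "scene" or "top" or "wrist"; returns a dict with "pixels" (480x640x3 uint8, red, green, blue), "fx", "fy", "cx", "cy" (pixels), "pose" (4x4, takes a point from camera to world coordinates); the wrist camera has in their place "tool_from_camera" (4x4, takes a point from camera to tool coordinates, whose origin is the TCP and whose axes are the flange's). Camera axes: x right, y up, looking along -z (the intrinsics and any distortion apply to the point x, -y, -z); pixel columns grow to the right and rows downward; lengths in m; the calibration is good to about 2 mm. A picture is of the moment at which its call begins: read the wrist's pose just before it. There is no depth.
- bot.job_done(): hands the job in, once; it reports no verdict.
The state is a dict: "clock": time; "joint_pos": joint angles; "joint_vel": joint speeds; "tau": joint torques, N m; "eef_pos": TCP position; "tool_rot": TCP orientation; "ft_force": force on the tool from outside, world axes, zero at the start; "ft_torque": the same for the moment, N m; "grip_width": finger opening in m.
Only numpy, scipy, OpenCV 4.12 (cv2) and the standard library are available. Lean on these libraries where they do the work, as an engineer would, in place of code of your own. Each camera call takes 0.05 s, during which the arm holds its last target.

## Task

Take the T-handled square key out of the rack and push it fully home in the recessed square socket on the lid of the specimen case; nobody knows at what angle the lock was fitted, so feel for it and do not force it. Then turn the key clockwise as far as it goes, gently, so that the case is locked, and leave the key standing in the lock. Do not disturb the other things on the bench.

Things in the scene. Friction and masses are not known exactly. Their poses are not given: they have to be found in the camera images.
- key: Loose T key, about 100 g, upright in one of the rack's two wells. Origin: centre of the end face of its tip, at the bottom; z runs up the shank. Steel shank 12 x 12 mm, 60 mm long, sides along its x and y, the last 2 mm tapered to 10.8 mm square. Black plastic bar handle on top: 50 mm long (its x), 14 mm thick (its y), 60 to 82 mm above the origin.
- handle (a point): Middle of the key's bar handle, on the shank's axis 71 mm above the tip; axes as the key's. The place to grip, across the 14 mm thickness.
- rack: Fixed grey plastic rack 70 (x) x 150 (y) x 50 mm high, origin at the centre of its underside. Two round wells, 18.6 mm wide, 40 mm deep, at y = +40 and -40 mm: one holds the key, its handle bar within 0.35 rad of the rack's y, the other the plug. The key's tip stands 10 mm above the bench and must rise 40 mm to come out.
- plug: Bystander, loose in the rack's other well: all-steel round pin, shank 14 mm in diameter, round head 28 mm wide, 78 mm long; origin at its lower end.
- case: Fixed specimen case 180 (x) x 190 (y) mm, origin at the centre of its underside. Grey body to 45 mm, aluminium lid to 69 mm, in the lid's middle a steel lock plate 52 x 52 mm to 77 mm above the bench. Pressing or wrenching the key against the case with more than 100 N (summed over the contacts; about 0.4 N m of turning) breaks the lock.
- lock_plate (a point): Centre of the lock plate's top face, 77 mm above the bench, on the lock's upright axis; axes as the case's. Here a round recess 26 mm wide opens, 8 mm deep, with the square socket in its brass bottom.
- socket (a point): Centre of the socket's mouth, 69 mm above the bench; axes as the case's, NOT turned with the socket. Socket 13.6 mm square, 16 mm deep; the key fits in any of four quarter turns. As found, its sides stand anywhere from 0.60 rad anticlockwise to 0.60 rad clockwise of the case's x and y (not measured). It turns clockwise only, stiffly (0.1 N m), stays put, and stops hard 1.2 rad from there.
- wash_bottle: Bystander, loose: white bottle with blue cap, 68 mm wide, 170 mm high; origin under its centre.
- reagent_jar: Bystander, loose: amber glass jar, 60 mm wide, 90 mm high; origin under its centre.
- marker: Bystander, loose: white marker pen with black cap, 125 mm long, 13 mm thick; origin under its middle.
- pot: Bystander, loose: small white open pot, 40 mm wide, 45 mm high; origin under its centre.
- beaker: Bystander, loose: glass beaker, 70 mm wide, 85 mm high; origin under its centre.
- dishes: Bystander, loose: clear round dishes stacked, 90 mm wide, 30 mm high; origin under their centre.
- slide_tray: Bystander, loose: black open tray, 85 x 130 x 20 mm; origin under its centre.
- spindle (a joint): How far the brass spindle with the socket has been turned clockwise, seen from above, from where it was found: 0 at the start (unlocked), 1.2 rad at its hard stop (locked). The key has some 0.15 rad of play in the socket either way, so the spindle starts a little after the key.

How it is judged:
On the way, in this order (a step that is already met when the one before it is completed fails the run):
1. the key is lifted clear of the rack (height (world z) of key above 0.055 m), for 0.1 s.
2. the key is home in the socket, before the lock is turned (z of key in the frame of socket below -0.013 m and horizontal distance between key and socket below 0.004 m and angle between key's own z axis and vertical below 0.2 rad and value of joint spindle below 0.6 rad), for 0.1 s.
3. the key, still home, has turned the lock to its stop (value of joint spindle above 1.05 rad and z of key in the frame of socket below -0.01 m and horizontal distance between key and socket below 0.005 m), for 0.2 s.
At the end, for the whole second after the job is handed in: The lock is turned at least 1.05 of its 1.2 rad; the key stands in the socket, its tip at least 10 mm below the mouth, within 5 mm of the axis and leaning less than 0.25 rad; it is at rest (all of step 3 and angle between key's own z axis and vertical below 0.25 rad and linear speed of key below 0.02 m/s); the robot touches nothing.
It fails at once if the key is pressed or wrenched against the case with more than 100 N (contact force between key and case above 100 N).
It fails at once if the plug in the rack is pulled out (distance of plug from where it was at the start of the episode above 0.02 m).
It fails at once if another loose thing on the bench is shoved more than 30 mm (distance of any of wash_bottle, reagent_jar, marker, pot, beaker, dishes, slide_tray from where it was at the start of the episode above 0.03 m).
It also fails if it takes over 72 s, if anything falls off the work surface, if the arm or the gripper's body presses on something with over 40 N, if the wrist force passes 120 N, or if a joint passes its speed limit or range.

## Working session

There is one attempt and no reset: what is moved stays moved. The work goes in short steps, Python scripts to look and compute and a tool call to move; the robot and the scene stay as the last step left them, time stands still between calls to the robot, and variables do not carry over. Pictures are saved under pics/ and viewed, and the job is handed in when it is done.

Besides the shell and the picture viewer there is one more tool, called after ">>>" as name(argument=value, ...) on one line, values as JSON. apply_moves: Moves the arm, as the interface text tells. Its arguments: {"type":"object","properties":{"plan":{"type":"array","items":{"type":"number"}},"grip":{"type":"number"}},"required":["plan"]}

```bash
ls; mkdir -p pics
python3 - <<'E'
from workcell import sensors, optics, bot
import cv2
print(sensors.get_obs())
print(bot.grasp_offset,[a for a in dir(bot) if a[0]!='_'])
for n in ("top","scene","wrist"):
    c=optics.camera(n); cv2.imwrite(f"pics/{n}0.png",c["pixels"][:,:,::-1])
    print(n,{k:(v if k!="pixels" else v.shape) for k,v in c.items()})
E
```

```text
pics
{'clock': 0.0, 'joint_pos': array([-1.24301340e+00,  2.41441818e-01,  3.72497442e-03,  1.33521558e+00,
       -1.89497391e-05,  1.57077036e+00]), 'joint_vel': array([ 0.00198977,  0.00182336, -0.00028899, -0.00125744,  0.00062461,
       -0.00071291]), 'tau': array([ 4.64809982e-04, -3.72321188e+01,  2.52405560e+01,  1.68497855e-02,
        6.37923540e-05,  5.31661371e-06]), 'eef_pos': array([ 0.16076133, -0.47277639,  0.23039886]), 'tool_rot': array([ 9.86597146e-01,  1.63171476e-01, -1.83595295e-04, -1.05219052e-03]), 'ft_force': array([-0.93946259, -0.80004084, -0.36733712]), 'ft_torque': array([ 0.0460516 , -0.04106243, -0.01726275]), 'grip_width': 0.08549571125201351}
0.0187 ['Unreachable', 'grasp_offset', 'job_done']
top {'pixels': (480, 640, 3), 'fx': 567.8696404293773, 'fy': 567.8696404293773, 'cx': 321.808693979974, 'cy': 238.89337342416115, 'pose': array([[ 0.00514186,  0.98938143, -0.14525131,  0.3568075 ],
       [-0.99997901,  0.0045148 , -0.00464636, -0.02701538],
       [-0.00394124,  0.14527215,  0.98938388,  1.54232016],
       [ 0.        ,  0.        ,  0.    
[... 203 characters left out ...]
29976,  1.05237359],
       [ 0.57170105,  0.56388882, -0.59597592, -0.74199134],
       [ 0.0047412 ,  0.72410794,  0.68967036,  0.91558658],
       [ 0.        ,  0.        ,  0.        ,  1.        ]])}
wrist {'pixels': (480, 640, 3), 'fx': 416.4375930744949, 'fy': 416.4375930744949, 'cx': 316.80765545370065, 'cy': 246.0219982921448, 'tool_from_camera': array([[ 7.89128936e-04,  9.50648507e-01,  3.10268905e-01,
         7.90659572e-02],
       [ 9.99999572e-01, -9.00269476e-04,  2.15011025e-04,
         1.71979955e-03],
       [ 4.83725534e-04,  3.10268602e-01, -9.50648810e-01,
        -1.42887924e-01],
       [ 0.00000000e+00,  0.00000000e+00,  0.00000000e+00,
         1.00000000e+00]])}
```

View pics/top0.png

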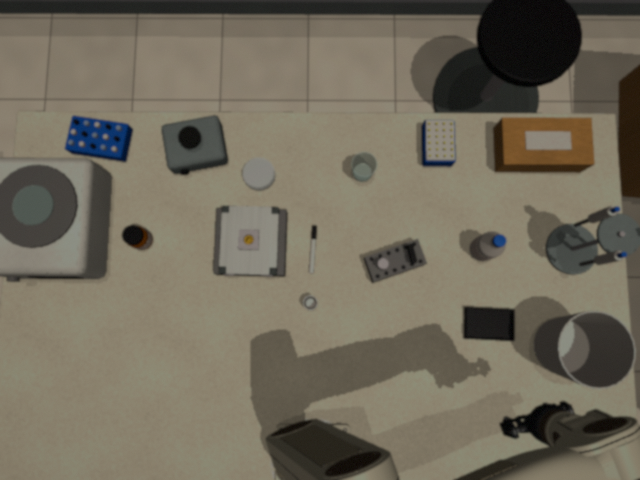

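View pics/scene0.png

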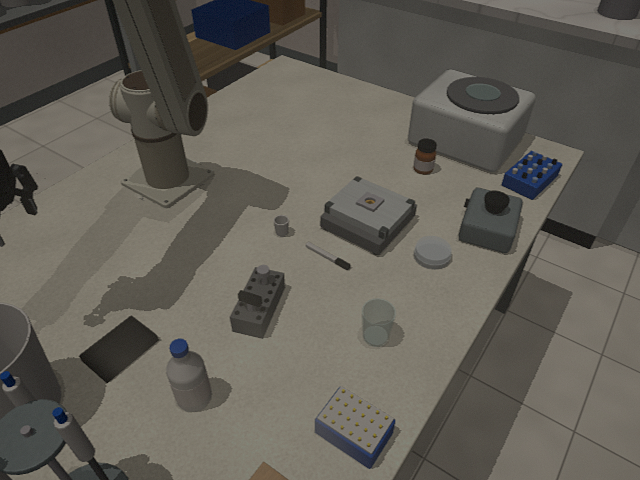

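View pics/wrist0.png

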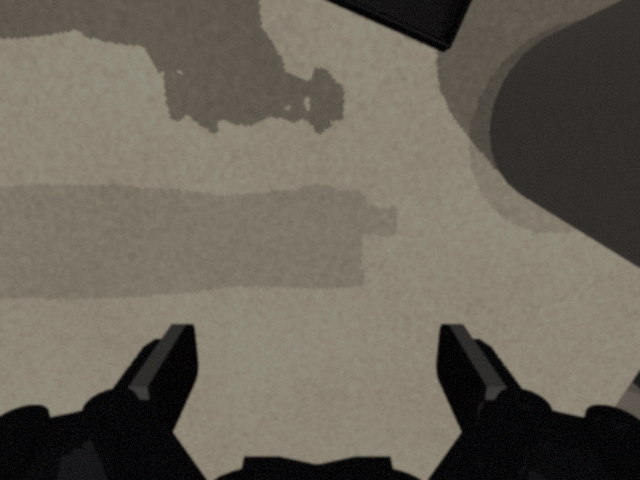

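The top view shows the rack at about (395,260), with the black key bar at (411,253) and the plug at (383,263). The case's lock plate is at (249,240). I'll enlarge these and measure.

```bash
cat > h.py <<'E'
import numpy as np, cv2
from scipy.spatial.transform import Rotation as R
from workcell import sensors, optics, bot
def campose(name,c,obs):
    if name!="wrist": return c["pose"]
    T=np.eye(4);T[:3,:3]=R.from_quat(obs["tool_rot"]).as_matrix();T[:3,3]=obs["eef_pos"]
    return T@c["tool_from_camera"]
def snap(name):
    o=sensors.get_obs(); c=optics.camera(name); return c,campose(name,c,o),o
def p2w(c,P,uv,z):
    d=P[:3,:3]@np.array([(uv[0]-c["cx"])/c["fx"],-(uv[1]-c["cy"])/c["fy"],-1]); t=(z-P[2,3])/d[2]
    return P[:3,3]+t*d
def w2p(c,P,p):
    q=P[:3,:3].T@(np.asarray(p)-P[:3,3]); return np.array([c["cx"]+c["fx"]*q[0]/-q[2], c["cy"]-c["fy"]*q[1]/-q[2]])
def crop(c,u0,v0,w,h,s,fn):
    cv2.imwrite(fn,cv2.resize(c["pixels"][v0:v0+h,u0:u0+w,::-1],None,fx=s,fy=s,interpolation=cv2.INTER_CUBIC))
def down_yaw(o):
    m=R.from_quat(o["tool_rot"]).as_matrix(); return m
def rel(o,p,Rt):
    "shift & rotvec in tool axes from measured pose"
    m=R.from_quat(o["tool_rot"]).as_matrix()
    return m.T@(np.asarray(p)-o["eef_pos"]), R.from_matrix(m.T@Rt).as_rotvec()
E
python3 - <<'E'
from h import *
c,P,o=snap("top")
crop(c,355,225,80,60,10,"pics/rack_top.png"); crop(c,205,195,100,90,6,"pics/case_top.png")
c2,P2,o=snap("scene")
crop(c2,215,255,80,60,10,"pics/rack_sc.png"); crop(c2,315,170,110,80,7,"pics/case_sc.png")
for n,uv,z in [("key",(411,253),.092),("plug",(383,263),.088),("lock",(249,240),.077)]: print(n,p2w(c,P,uv,z))
E
```

```text
key [ 0.53412717 -0.24964842  0.092     ]
plug [ 0.50838345 -0.17785214  0.088     ]
lock [0.56814652 0.16978336 0.077     ]
```

View pics/rack_top.png

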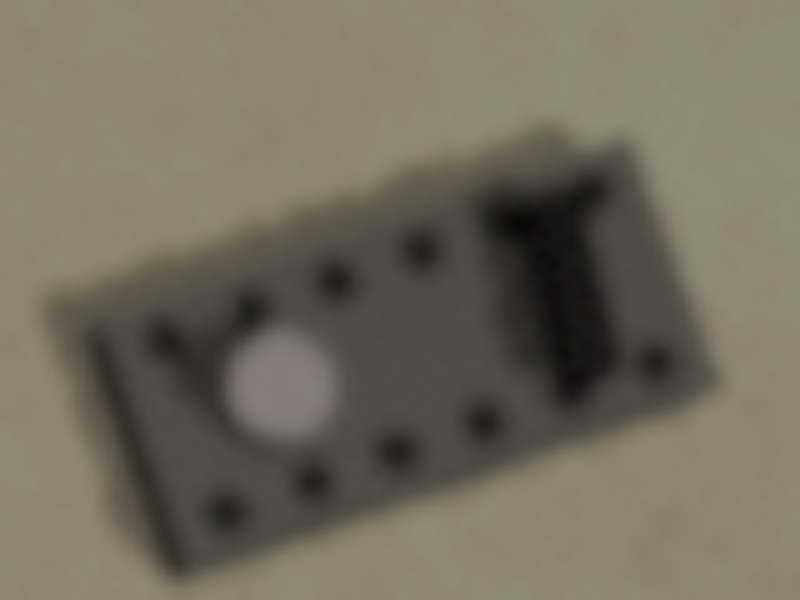

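View pics/case_top.png

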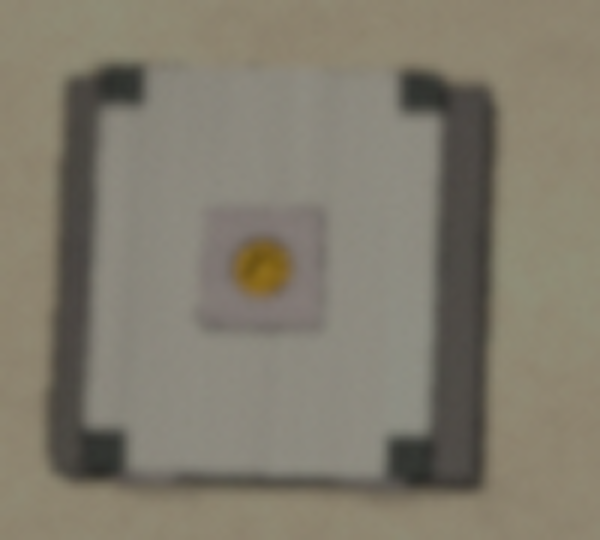

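View pics/rack_sc.png

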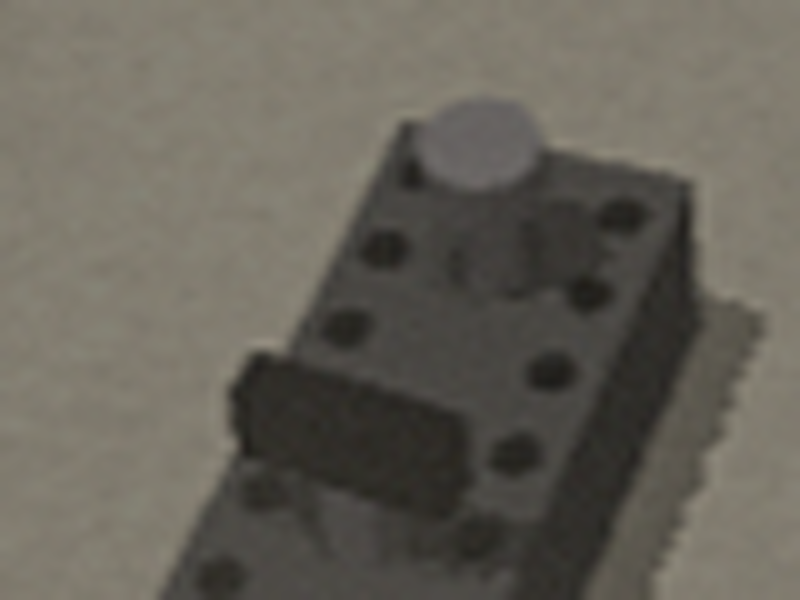

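View pics/case_sc.png

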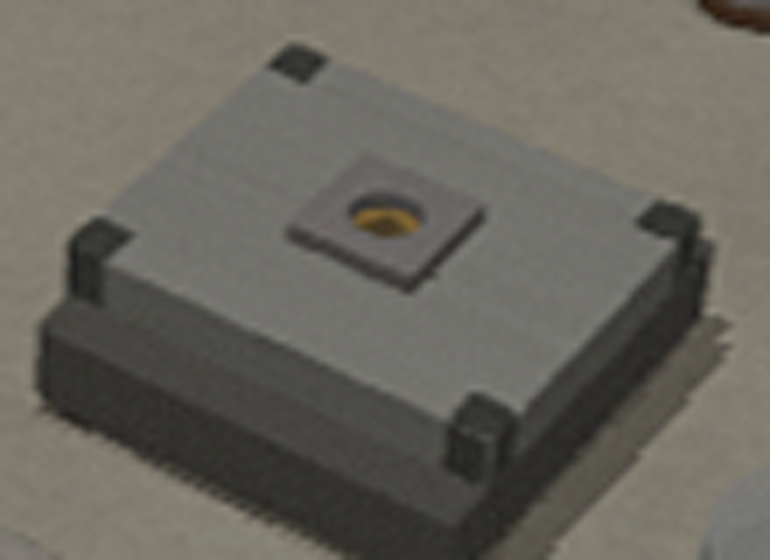

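```bash
cat >> h.py <<'E'
def Rd(psi): return R.from_euler('z',psi).as_matrix()@np.diag([1.,-1,-1])
def psi(o):
    m=R.from_quat(o["tool_rot"]).as_matrix(); return np.arctan2(m[1,0],m[0,0])
def go(p,ps):
    o=sensors.get_obs(); t,r=rel(o,p,Rd(ps)); print("shift",t.round(4),"turn",r.round(4)); return t,r
E
python3 -c "
from h import *
go([.534,-.25,.195],.24)"
```

```text
shift [ 0.4251 -0.091   0.0359] turn [-0.0011  0.      0.0878]
```

>>> apply_moves(plan=[0.425, -0.091, 0.036, 0, 0, 0.088, 0.425, -0.091, 0.036, 0, 0, 0.088, 0.425, -0.091, 0.036, 0, 0, 0.088, 0.425, -0.091, 0.036, 0, 0, 0.088, 0.425, -0.091, 0.036, 0, 0, 0.088, 0.425, -0.091, 0.036, 0, 0, 0.088, 0.425, -0.091, 0.036, 0, 0, 0.088, 0.425, -0.091, 0.036, 0, 0, 0.088, 0.425, -0.091, 0.036, 0, 0, 0.088, 0.425, -0.091, 0.036, 0, 0, 0.088, 0.425, -0.091, 0.036, 0, 0, 0.088, 0.425, -0.091, 0.036, 0, 0, 0.088], grip=0.045)

```text
clock: 1.25
eef_pos: [0.5374, -0.2472, 0.1939]
tool_rot: [0.992, 0.123, 0.0, -0.001]
ft_force: [-0.7, -1.0, -0.1]
grip_width: 0.0452
```

Run:
```python
from h import *
c,P,o=snap("wrist"); print(o["eef_pos"],psi(o),o["joint_vel"].round(3),o["ft_force"])
cv2.imwrite("pics/w1.png",c["pixels"][:,:,::-1])
```

```text
[ 0.53741011 -0.24721293  0.19387153] 0.24568510588409614 [-0.065 -0.039 -0.05   0.024 -0.038 -0.037] [-0.68037761 -0.95192467 -0.13793581]
```

View pics/w1.png

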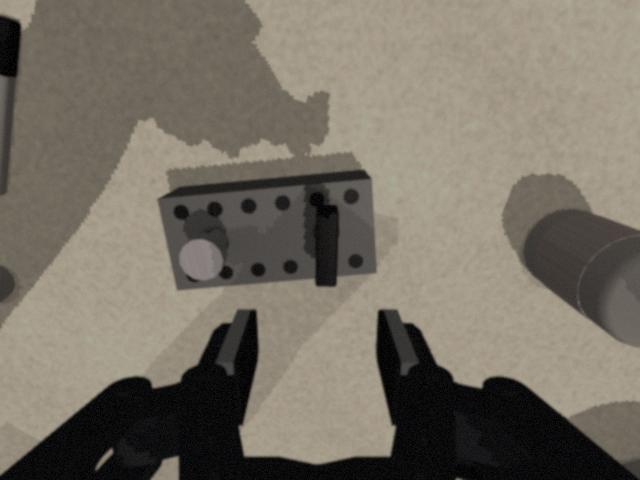

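The wrist view shows the bar as nearly vertical at about (327,205)–(327,285), with the plug head at (201,260). I'll enlarge it to measure the bar's axis.

Run:
```python
from h import *
c,P,o=snap("wrist"); print(o["eef_pos"],psi(o),o["joint_vel"].round(3))
im=np.clip(c["pixels"][180:310,270:400].astype(float)*3,0,255).astype(np.uint8)
cv2.imwrite("pics/w1c.png",cv2.resize(im[:,:,::-1],None,fx=5,fy=5,interpolation=cv2.INTER_CUBIC)[:600])
```

```text
[ 0.53538514 -0.24864121  0.19417061] 0.24371846458689633 [-0.053 -0.032 -0.031  0.011 -0.015 -0.008]
```

View pics/w1c.png

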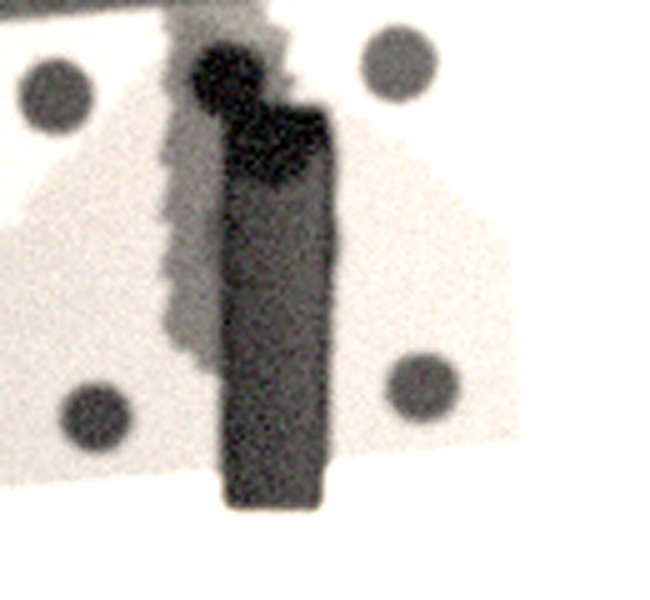

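Run:
```python
from h import *
from scipy.optimize import least_squares
c,P,o=snap("wrist"); print(o["eef_pos"],psi(o))
px=c["pixels"].astype(float).mean(2)[180:310,270:400]
def corners(x,y,a):
    out=[]
    for z in (.092,.070):
        for sx,sy in ((-1,1),(1,1),(1,-1),(-1,-1)):
            q=np.array([sx*.025,sy*.007]); r=np.array([[np.cos(a),-np.sin(a)],[np.sin(a),np.cos(a)]])@q
            out.append(w2p(c,P,[x+r[0],y+r[1],z]))
    return np.array(out)
def mask(p):
    pts=corners(*p); h=cv2.convexHull((pts).astype(np.float32))[:,0]
    m=np.zeros((130*8,130*8),np.uint8); cv2.fillConvexPoly(m,np.round((h-[270,180])*8+3.5).astype(np.int32),1)
    return cv2.resize(m.astype(np.float32),(130,130),interpolation=cv2.INTER_AREA)
dark=(px<45).astype(np.float32)
print(np.percentile(px,[1,5,10,20,30,50]))
best=None
import itertools
x0=p2w(c,P,(325,250),.092); p0=[x0[0],x0[1],.24]
step=np.array([.004,.004,.06]); 
cur=np.array(p0); f=lambda p:((mask(p)-dark)**2).sum(); fc=f(cur)
while step[0]>.0002:
    imp=False
    for d in itertools.product((-1,0,1),repeat=3):
        q=cur+step*d; fq=f(q)
        if fq<fc: cur,fc,imp=q,fq,True
    if not imp: step/=2
print(cur,fc,dark.sum(),mask(cur).sum())
v=np.clip(c["pixels"][180:310,270:400].astype(float)*3,0,255).astype(np.uint8)[:,:,::-1]
v=cv2.resize(v,None,fx=4,fy=4,interpolation=cv2.INTER_CUBIC)
for i,q in enumerate(corners(*cur)): cv2.circle(v,tuple(int(t) for t in ((q-[270,180])*4+2)),3,(0,0,255) if i<4 else (255,0,0),-1)
d=cv2.cvtColor(cv2.resize(dark*255,None,fx=2,fy=2).astype(np.uint8),cv2.COLOR_GRAY2BGR)
v[:260,260:]=d
cv2.imwrite("pics/fit1.png",v)
```

```text
[ 0.53412278 -0.24966244  0.19452934] 0.2416652158319616
[ 6.         21.         27.66666667 55.66666667 77.66666667 90.        ]
[ 0.53793525 -0.25332652  0.3225    ] 1149.1699 2966.0 1933.875
```

View pics/fit1.png

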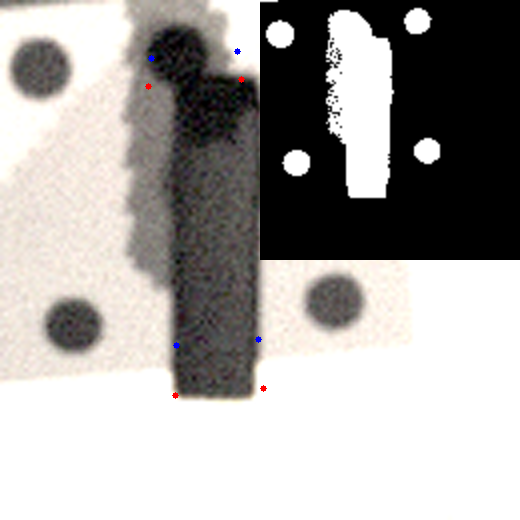

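```bash
cat > fit.py <<'E'
from h import *
import itertools
c,P,o=snap("wrist"); print(o["eef_pos"],psi(o))
px=cv2.GaussianBlur(c["pixels"].astype(np.float32).mean(2),(3,3),0)[180:310,270:400]
W,H,Z=.014,.05,.092
def corners(x,y,a):
    out=[]
    for z in (Z,Z-.022):
        for sx,sy in ((-1,1),(1,1),(1,-1),(-1,-1)):
            q=np.array([sx*H/2,sy*W/2]); r=np.array([[np.cos(a),-np.sin(a)],[np.sin(a),np.cos(a)]])@q
            out.append(w2p(c,P,[x+r[0],y+r[1],z]))
    return np.array(out)
def mask(p):
    pts=corners(*p); h=cv2.convexHull((pts).astype(np.float32))[:,0]
    m=np.zeros((130*8,130*8),np.uint8); cv2.fillConvexPoly(m,np.round((h-[270,180])*8+3.5).astype(np.int32),1)
    return cv2.resize(m.astype(np.float32),(130,130),interpolation=cv2.INTER_AREA)
dark=(px<36).astype(np.uint8)
dark[:25]=0 ; dark[:,:42]=0; dark[:,68:]=0
w=np.ones((130,130)); w[:25]=0; w[:42,:46]=0
x0=p2w(c,P,(325,250),.092); cur=np.array([x0[0],x0[1],.24]); step=np.array([.004,.004,.06])
f=lambda p:(w*(mask(p)-dark)**2).sum(); fc=f(cur)
while step[0]>.0002:
    imp=False
    for d in itertools.product((-1,0,1),repeat=3):
        q=cur+step*d; fq=f(q)
        if fq<fc: cur,fc,imp=q,fq,True
    if not imp: step/=2
print("x y ang",cur,fc,dark.sum(),mask(cur).sum())
v=np.clip(c["pixels"][180:310,270:400].astype(float)*3,0,255).astype(np.uint8)[:,:,::-1]
v=cv2.resize(v,None,fx=4,fy=4,interpolation=cv2.INTER_CUBIC)
for i,q in enumerate(corners(*cur)): cv2.circle(v,tuple(int(t) for t in ((q-[270,180])*4+2)),3,(0,0,255) if i<4 else (255,0,0),-1)
v[:260,260:]=cv2.cvtColor(cv2.resize(dark*255,None,fx=2,fy=2).astype(np.uint8),cv2.COLOR_GRAY2BGR)
cv2.imwrite("pics/fit2.png",v)
E
python3 fit.py
```

```text
[ 0.53343315 -0.25041588  0.19488649] 0.23998915006176794
x y ang [ 0.5381446  -0.25462921  0.25875   ] 87.631103515625 1519 1928.1875
```

View pics/fit2.png

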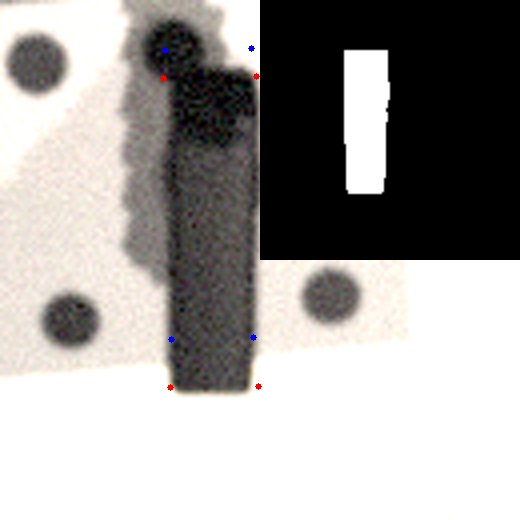

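```bash
cat > fit2.py <<'E'
exec(open('fit.py').read().split("x0=p2w")[0])
from scipy.optimize import minimize
dark[20:25]=(px<36)[20:25]; dark[:,:42]=0; dark[:,68:]=0; w[15:25]=1; w[:42,:46]=0; w[:22,:50]=0
def f(q):
    global W,H
    W,H=q[3],q[4]; return (w*(mask(q[:3])-dark)**2).sum()
x0=p2w(c,P,(325,250),.092)
best=None
for a in (.2,.24,.28):
  r=minimize(f,[x0[0],x0[1],a,.013,.047],method="Nelder-Mead",options=dict(initial_simplex=np.array([[x0[0],x0[1],a,.013,.047]]+[list(np.array([x0[0],x0[1],a,.013,.047])+np.eye(5)[i]*[.003,.003,.05,.001,.003][i]) for i in range(5)]),maxiter=600,xatol=1e-5))
  print(r.x.round(4),r.fun)
f(r.x); cc=corners(*r.x[:3])
v=np.clip(c["pixels"][180:310,270:400].astype(float)*3,0,255).astype(np.uint8)[:,:,::-1]
v=cv2.resize(v,None,fx=4,fy=4,interpolation=cv2.INTER_CUBIC)
for i,q in enumerate(cc): cv2.circle(v,tuple(int(t) for t in ((q-[270,180])*4+2)),3,(0,0,255) if i<4 else (255,0,0),-1)
cv2.imwrite("pics/fit3.png",v)
E
python3 fit2.py
```

```text
[ 0.53310027 -0.25092925  0.19522061] 0.23879247762351724
[ 0.5354 -0.2554  0.2281  0.0129  0.0448] 29.92529296875
[ 0.5354 -0.2554  0.2274  0.013   0.0449] 31.549072265625
[ 0.5355 -0.2554  0.2321  0.013   0.0449] 33.1123046875
```

View pics/fit3.png

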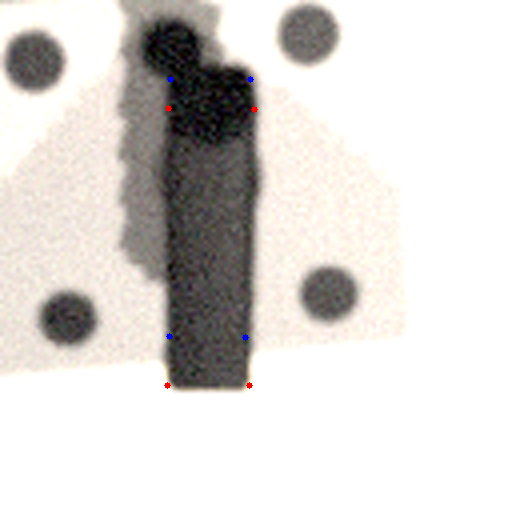

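Run:
```python
from h import *
cw,Pw,o=snap("wrist"); print(o["eef_pos"],psi(o))
ct,Pt,_=snap("top"); cs,Ps,_=snap("scene")
cv2.imwrite("pics/w2.png",cw["pixels"][150:320,130:410,::-1].repeat(1,0)); 
crop(cw,140,150,260,160,3,"pics/w2.png")
crop(ct,355,225,80,60,10,"pics/t2.png"); crop(cs,215,255,80,80,7,"pics/s2.png")
def mark(c,P,u0,v0,s,fn):
    im=cv2.imread(fn)
    x,y,a=.536,-.255,.23
    for z,col in ((.092,(0,0,255)),(.07,(255,0,0))):
        for sx,sy in ((-1,1),(1,1),(1,-1),(-1,-1)):
            r=np.array([[np.cos(a),-np.sin(a)],[np.sin(a),np.cos(a)]])@[sx*.025,sy*.007]
            q=w2p(c,P,[x+r[0],y+r[1],z]); cv2.circle(im,tuple(int(t) for t in ((q-[u0,v0]+.5)*s)),3,col,-1)
    cv2.imwrite(fn,im)
mark(cw,Pw,140,150,3,"pics/w2.png");mark(ct,Pt,355,225,10,"pics/t2.png");mark(cs,Ps,215,255,7,"pics/s2.png")
```

```text
[ 0.5329573  -0.25122121  0.19547213] 0.23815469096143096
```

View pics/w2.png

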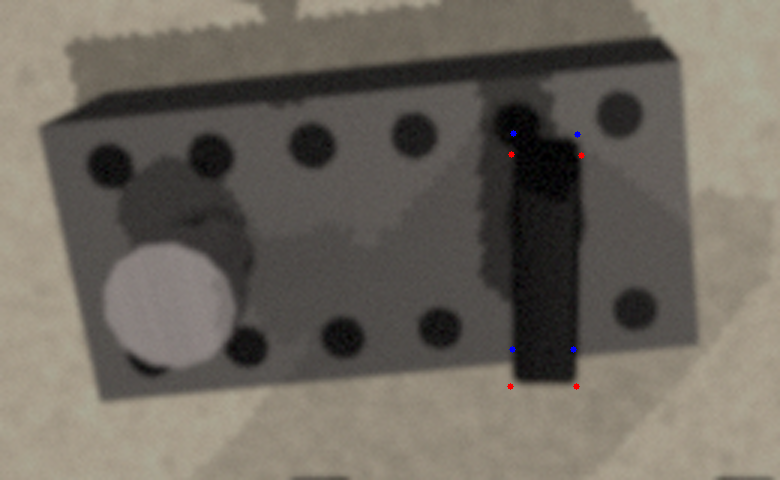

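View pics/t2.png

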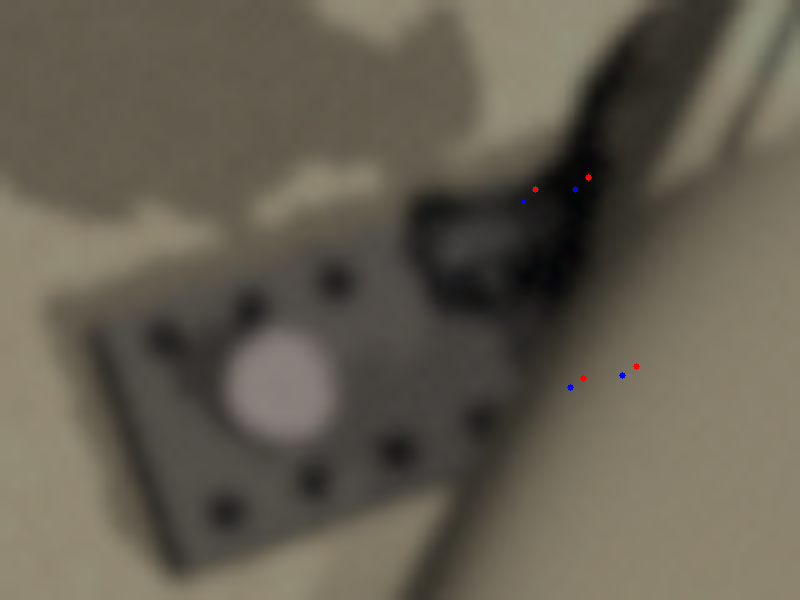

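View pics/s2.png

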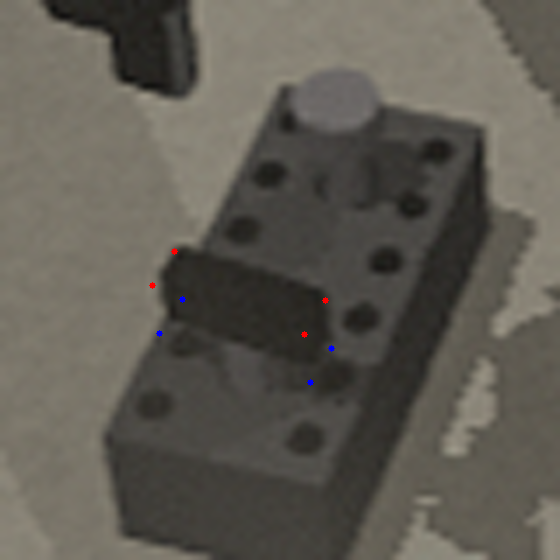

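```bash
python3 -c "
from h import *
go([.5355,-.2537,.107],.23)"
```

```text
shift [0.0017 0.0027 0.0888] turn [ 0.0004 -0.0003  0.0078]
```

>>> apply_moves(plan=[0.0017, 0.0027, 0.03, 0, 0, 0.008, 0.0017, 0.0027, 0.06, 0, 0, 0.008, 0.0017, 0.0027, 0.08, 0, 0, 0.008, 0.0017, 0.0027, 0.089, 0, 0, 0.008, 0.0017, 0.0027, 0.089, 0, 0, 0.008, 0.0017, 0.0027, 0.089, 0, 0, 0.008])

```text
clock: 2.15
eef_pos: [0.5363, -0.2531, 0.1069]
tool_rot: [0.993, 0.115, 0.0, 0.0]
ft_force: [-0.2, -0.8, 0.6]
grip_width: 0.0449
```

Run:
```python
from h import *
c,P,o=snap("wrist"); print(o["eef_pos"],psi(o),o["ft_force"])
im=np.clip(c["pixels"][200:440,150:480].astype(float)*2.5,0,255).astype(np.uint8)
cv2.imwrite("pics/w3.png",cv2.resize(im[:,:,::-1],None,fx=2.4,fy=2.4,interpolation=cv2.INTER_CUBIC))
```

```text
[ 0.536273   -0.25308742  0.10687204] 0.23101580381361309 [-0.18193231 -0.79730298  0.55559346]
```

View pics/w3.png

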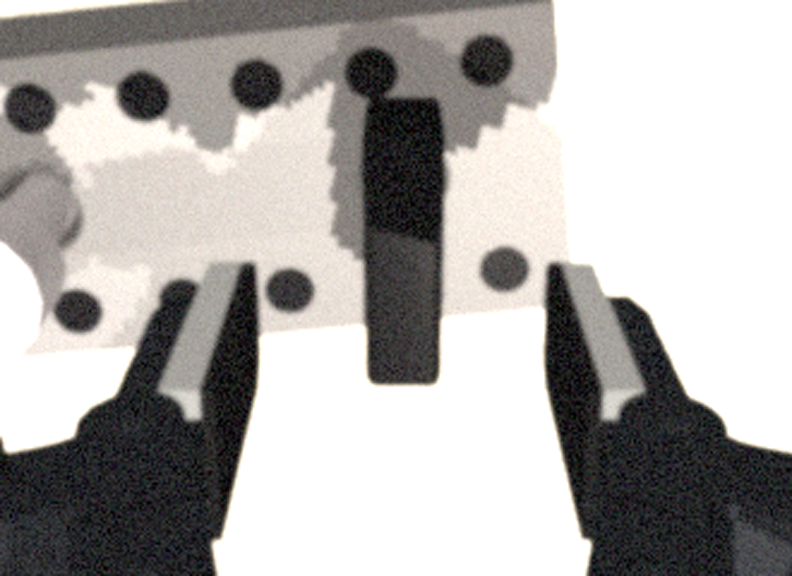

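Run:
```python
from h import *
c,P,o=snap("wrist");print(o["eef_pos"])
m=R.from_quat(o["tool_rot"]).as_matrix()
for uv,z in [((318,359.6),.092),((318,241),.07),((318,241),.092),((318,246),.092)]:
    w=p2w(c,P,uv,z); print(uv,z,w,m.T@(w-o["eef_pos"]))
```

```text
[ 0.53708956 -0.25334856  0.10783842]
(318, 359.6) 0.092 [ 0.51318897 -0.26135432  0.092     ] [-0.02512912  0.00229189  0.01579432]
(318, 241) 0.07 [ 0.5597196  -0.25040299  0.07      ] [0.02263112 0.00226181 0.03788479]
(318, 241) 0.092 [ 0.56635899 -0.24874291  0.092     ] [0.02951591 0.00220045 0.01589768]
(318, 246) 0.092 [ 0.56431574 -0.24922755  0.092     ] [0.02741598 0.00220396 0.0158937 ]
```

>>> apply_moves(plan=[-0.001, 0, 0.015, 0, 0, 0, -0.001, 0, 0.03, 0, 0, 0, -0.001, 0, 0.04, 0, 0, 0, -0.001, 0, 0.045, 0, 0, 0, -0.001, 0, 0.045, 0, 0, 0, -0.001, 0, 0.045, 0, 0, 0])

```text
clock: 2.75
eef_pos: [0.5358, -0.253, 0.0619]
tool_rot: [0.993, 0.116, 0.0, 0.0]
ft_force: [0.2, -0.2, -0.3]
grip_width: 0.0449
```

>>> apply_moves(plan=[0, 0, 0, 0, 0, 0, 0, 0, 0, 0, 0, 0, 0, 0, 0, 0, 0, 0, 0, 0, 0, 0, 0, 0, 0, 0, 0, 0, 0, 0, 0, 0, 0, 0, 0, 0, 0, 0, 0, 0, 0, 0, 0, 0, 0, 0, 0, 0], grip=0.0)

```text
clock: 3.42
eef_pos: [0.5361, -0.2532, 0.0623]
tool_rot: [0.993, 0.116, 0.001, 0.001]
ft_force: [-0.7, -0.3, 5.9]
grip_width: 0.0133
```

>>> apply_moves(plan=[0, 0, -0.01, 0, 0, 0, 0, 0, -0.025, 0, 0, 0, 0, 0, -0.045, 0, 0, 0, 0, 0, -0.07, 0, 0, 0, 0, 0, -0.1, 0, 0, 0, 0, 0, -0.13, 0, 0, 0, 0, 0, -0.14, 0, 0, 0, 0, 0, -0.14, 0, 0, 0, 0, 0, -0.14, 0, 0, 0])

```text
clock: 4.17
eef_pos: [0.5352, -0.2527, 0.2009]
tool_rot: [0.993, 0.116, -0.0, -0.0]
ft_force: [0.1, -0.4, -1.2]
grip_width: 0.0129
```

Run:
```python
from h import *
c,P,o=snap("wrist"); print(o["eef_pos"],psi(o),o["ft_force"],o["ft_torque"],o["grip_width"])
im=np.clip(c["pixels"][200:440,150:480].astype(float)*2.5,0,255).astype(np.uint8)
cv2.imwrite("pics/w4.png",cv2.resize(im[:,:,::-1],None,fx=2.4,fy=2.4,interpolation=cv2.INTER_CUBIC))
c2,P2,_=snap("scene"); cv2.imwrite("pics/s4.png",c2["pixels"][:,:,::-1])
```

```text
[ 0.53517064 -0.25267861  0.20094819] 0.2318649588595342 [ 0.06155958 -0.36360637 -1.2418782 ] [-0.04129332  0.03503477  0.00450826] 0.012921226224068827
```

View pics/w4.png

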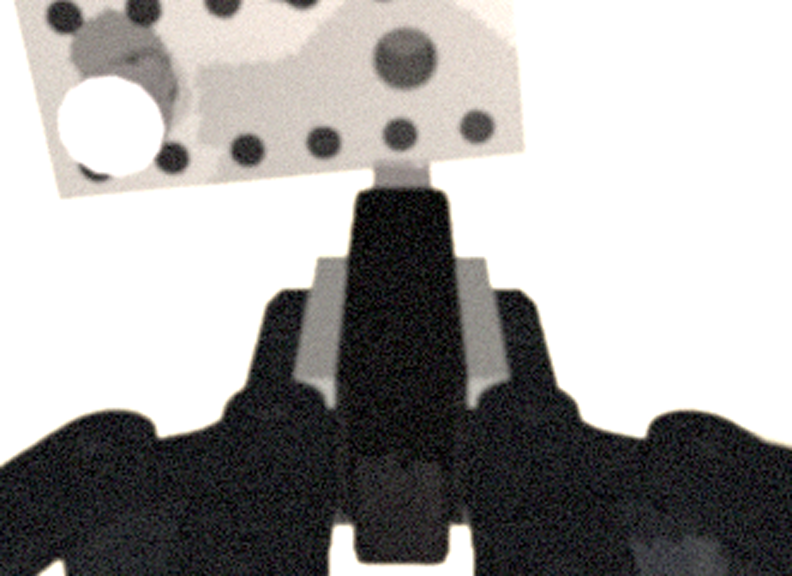

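View pics/s4.png

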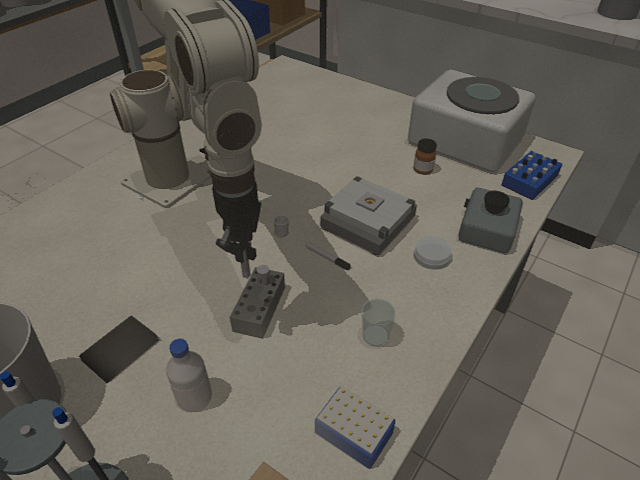

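The key came out cleanly and is centred in the pads. The plug is undisturbed, with its head at (110,125) in the wrist crop. Next I'll move so the wrist camera looks straight down on the lock.

```bash
python3 -c "
from h import *
go([.506,.170,.19],0.0)"
```

```text
shift [ 0.0697 -0.4174  0.0099] turn [-0.0024  0.0037  0.2318]
```

>>> apply_moves(plan=[0.003, -0.018, 0, 0, 0, 0.02, 0.009, -0.053, 0, 0, 0, 0.05, 0.016, -0.093, 0, 0, 0, 0.08, 0.022, -0.133, 0, 0, 0, 0.11, 0.029, -0.173, 0, 0, 0, 0.14, 0.036, -0.213, 0, 0, 0, 0.16, 0.042, -0.253, 0.003, 0, 0, 0.18, 0.049, -0.293, 0.006, 0, 0, 0.2, 0.056, -0.333, 0.01, 0, 0, 0.23, 0.062, -0.37, 0.01, 0, 0, 0.232, 0.068, -0.405, 0.01, 0, 0, 0.232, 0.07, -0.417, 0.01, 0, 0, 0.232])

```text
clock: 5.27
eef_pos: [0.5149, 0.0393, 0.1907]
tool_rot: [0.999, 0.029, -0.002, -0.016]
ft_force: [0.0, 0.6, -1.2]
grip_width: 0.0129
```

>>> apply_moves(plan=[0, 0, 0.012, 0, 0, 0, 0, 0, 0.025, 0, 0, 0, 0, 0, 0.03, 0, 0, 0, 0, 0, 0.03, 0, 0, 0, 0, 0, 0.03, 0, 0, 0])

```text
clock: 5.68
eef_pos: [0.5152, 0.04, 0.1615]
tool_rot: [0.999, 0.029, -0.001, -0.017]
ft_force: [0.5, 0.0, -0.5]
grip_width: 0.0135
```

Run:
```python
from h import *
c,P,o=snap("wrist"); print(o["eef_pos"],psi(o),o["ft_force"],o["joint_vel"].round(3))
cv2.imwrite("pics/w5.png",c["pixels"][:,:,::-1])
p=w2p(c,P,[.568,.17,.077]); print(p)
u,v=int(p[0])-50,int(p[1])-40
crop(c,max(u,0),max(v,0),100,80,8,"pics/w5c.png"); print(u,v)
```

```text
[0.51521272 0.04003851 0.1614812 ] 0.058312341920542334 [ 0.51753785  0.02647126 -0.48351577] [ 0.006 -0.014  0.019  0.001 -0.     0.   ]
[ 85.54467809 146.9314135 ]
35 106
```

View pics/w5.png

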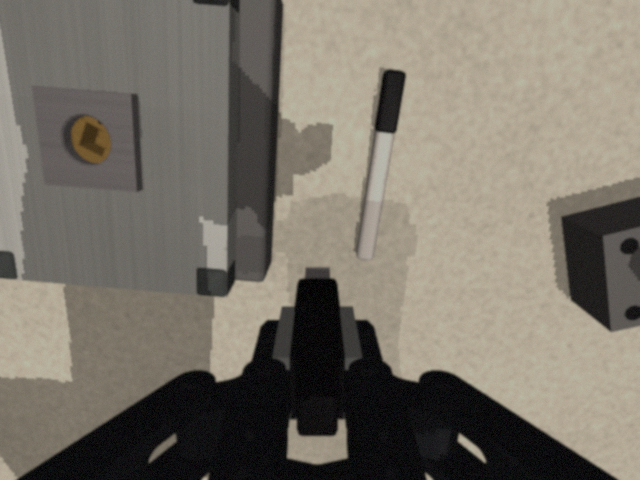

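View pics/w5c.png

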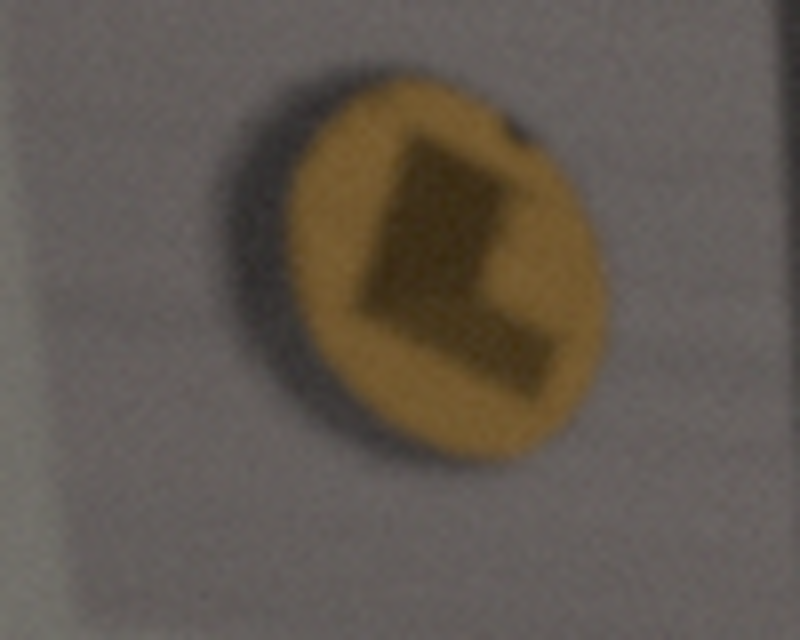

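The last move was speed-limited and stopped short, but the socket's dark square is visible at about (93,140). I'll carry on until I'm over the lock.

```bash
python3 -c "
from h import *
go([.508,.170,.155],0.0)"
```

```text
shift [ 0.     -0.1297  0.0113] turn [-0.0331  0.0014  0.0587]
```

>>> apply_moves(plan=[0, -0.013, 0.001, -0.01, 0, 0.01, 0, -0.035, 0.003, -0.02, 0, 0.03, 0, -0.06, 0.006, -0.033, 0, 0.058, 0, -0.085, 0.006, -0.033, 0.001, 0.059, 0, -0.11, 0.006, -0.033, 0.001, 0.059, 0, -0.125, 0.006, -0.033, 0.001, 0.059, 0, -0.13, 0.007, -0.033, 0.001, 0.059, 0, -0.13, 0.007, -0.033, 0.001, 0.059, 0, -0.13, 0.007, -0.033, 0.001, 0.059, 0, -0.13, 0.007, -0.033, 0.001, 0.059])

```text
clock: 6.57
eef_pos: [0.5154, 0.042, 0.159]
tool_rot: [0.999, 0.031, -0.001, -0.017]
ft_force: [-0.6, 0.4, -0.7]
grip_width: 0.0132
```

Run:
```python
from h import *
c,P,o=snap("wrist"); print(o["eef_pos"],psi(o),o["tool_rot"],o["ft_force"],o["joint_vel"].round(3))
cv2.imwrite("pics/w6.png",c["pixels"][:,:,::-1])
p=w2p(c,P,[.568,.17,.077]); print(p)
crop(c,260,100,110,85,7,"pics/w6c.png")
```

```text
[0.51535128 0.04203145 0.15895474] 0.061811760776739444 [ 0.99938042  0.03088028 -0.00148639 -0.01682183] [-0.63225303  0.41050904 -0.67481662] [ 0.    -0.001 -0.001 -0.     0.001  0.001]
[ 87.01287522 146.94059332]
```

View pics/w6.png

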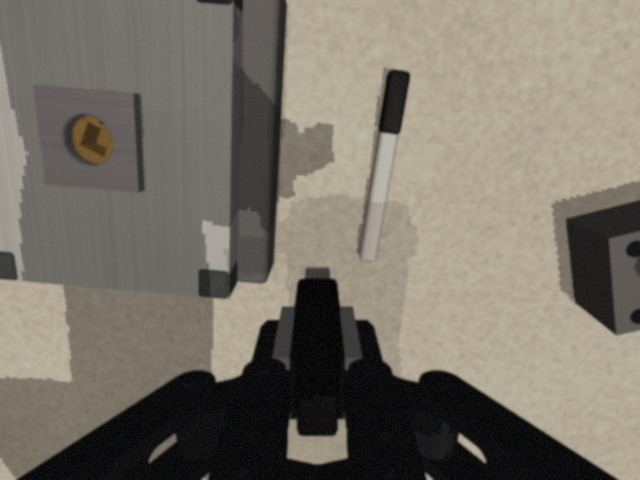

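View pics/w6c.png

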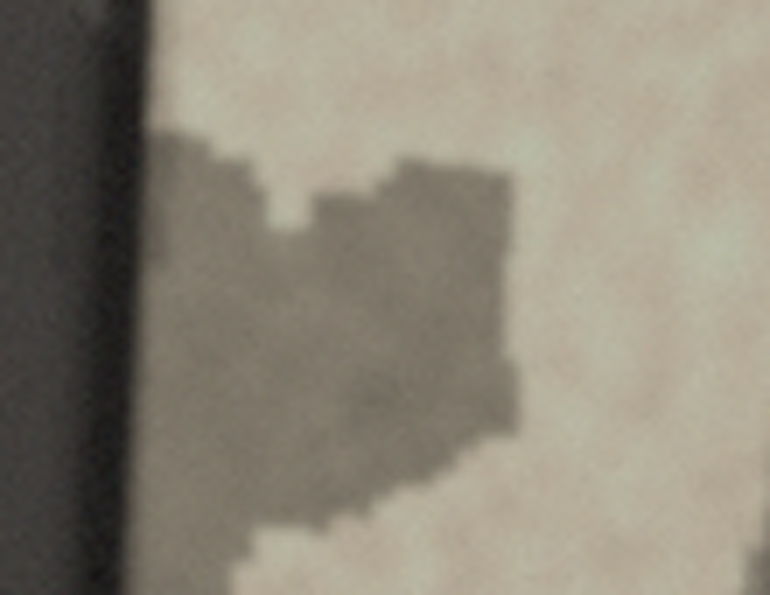

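```bash
python3 -c "
from h import *
o=sensors.get_obs();print(o['joint_pos'].round(3),o['tau'].round(2),o['eef_pos'])"
```

```text
[ 0.062  0.318 -0.083  1.171  0.034  3.141] [-1.000e-02 -4.007e+01  2.427e+01  1.000e-02  1.200e-01  0.000e+00] [0.51534224 0.04203162 0.15894063]
```

Joint 6 is at its limit (j6 = π + j1 − ψ), and that is what stopped the move. Turning the tool the other way, to ψ≈π, leaves plenty of range for the clockwise turn. I'll rotate by ψ≈π/2 first and look from there.

```bash
python3 -c "
from h import *
go([.568,.108,.158],1.5)
o=sensors.get_obs(); print(R.from_quat(o['tool_rot']).as_matrix().round(3))"
```

```text
shift [ 0.0566 -0.0625  0.0029] turn [-0.0291 -0.0226 -1.4381]
[[ 0.998  0.062 -0.004]
 [ 0.062 -0.998  0.034]
 [-0.002 -0.034 -0.999]]
```

>>> apply_moves(plan=[0, 0, 0, 0, 0, -0.1, 0, 0, 0, 0, 0, -0.2, 0, 0, 0, 0, 0, -0.3, 0, 0, 0, 0, 0, -0.3, 0, 0, 0, 0, 0, -0.3])

```text
clock: 7.03
eef_pos: [0.5153, 0.0421, 0.1589]
tool_rot: [0.984, 0.179, 0.001, -0.017]
ft_force: [0.2, 0.9, -0.5]
grip_width: 0.0132
```

```bash
python3 -c "
from h import *
o=sensors.get_obs();print(o['joint_pos'].round(3),psi(o),o['eef_pos'])
go([.568,.108,.158],1.5)"
```

```text
[ 0.062  0.318 -0.083  1.171  0.034  2.844] 0.3592360927739842 [0.51533377 0.04206807 0.15891135]
shift [ 0.0725 -0.0431  0.0029] turn [-0.0246 -0.0258 -1.1405]
```

>>> apply_moves(plan=[0.006, -0.003, 0, -0.01, -0.01, -0.1, 0.014, -0.008, 0, -0.02, -0.02, -0.2, 0.022, -0.013, 0, -0.025, -0.026, -0.32, 0.03, -0.018, 0, -0.025, -0.026, -0.44, 0.04, -0.024, 0.001, -0.025, -0.026, -0.56, 0.05, -0.03, 0.003, -0.025, -0.026, -0.68, 0.06, -0.036, 0.003, -0.025, -0.026, -0.8, 0.068, -0.04, 0.003, -0.025, -0.026, -0.92, 0.0725, -0.043, 0.003, -0.025, -0.026, -1.03, 0.0725, -0.043, 0.003, -0.025, -0.026, -1.14, 0.0725, -0.043, 0.003, -0.025, -0.026, -1.14, 0.0725, -0.043, 0.003, -0.025, -0.026, -1.14])

```text
clock: 8.03
eef_pos: [0.5678, 0.108, 0.1578]
tool_rot: [0.732, 0.681, -0.0, 0.0]
ft_force: [-0.8, -0.1, -0.7]
grip_width: 0.0131
```

Run:
```python
from h import *
c,P,o=snap("wrist"); print(o["eef_pos"],psi(o),o["tool_rot"].round(4),o["ft_force"],o["joint_pos"].round(3))
cv2.imwrite("pics/w7.png",c["pixels"][:,:,::-1])
p=w2p(c,P,[.568,.17,.077]); print(p)
u,v=int(p[0])-50,max(0,int(p[1])-40); print(u,v)
crop(c,u,v,100,80,7,"pics/w7c.png")
```

```text
[0.56778863 0.10801279 0.1577758 ] 1.4978148294049674 [ 7.324e-01  6.808e-01 -2.000e-04  1.000e-04] [-0.76103135 -0.10871452 -0.68220792] [ 0.188  0.434  0.087  1.224 -0.     1.832]
[308.27547823 142.36595875]
258 102
```

View pics/w7.png

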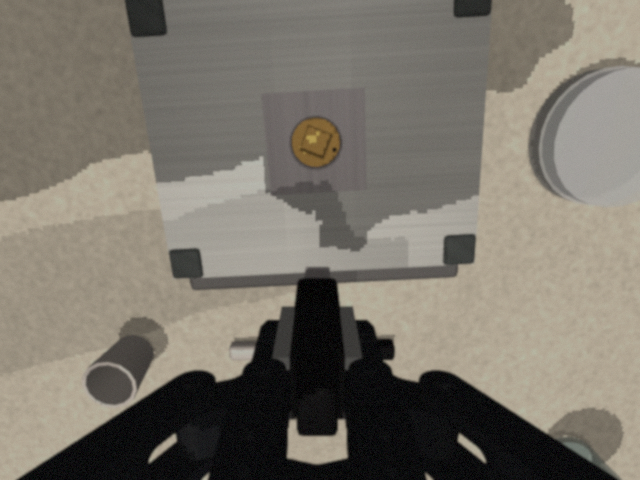

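View pics/w7c.png

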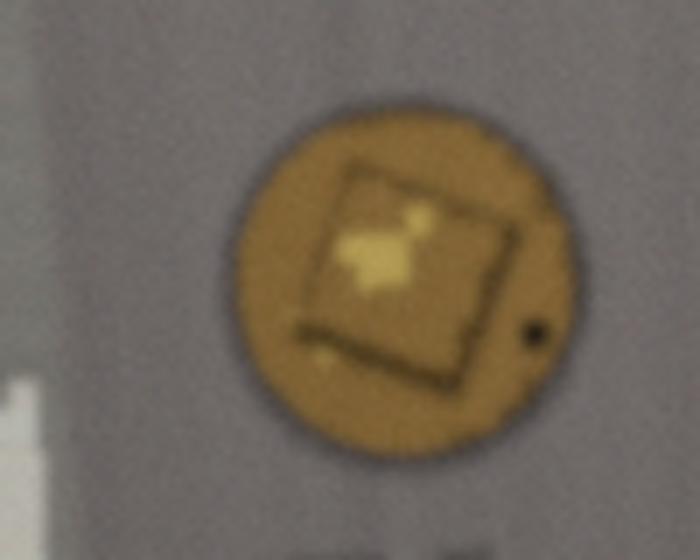

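The socket square shows clearly. Its mouth corners in the crop are near (348,160), (518,230), (460,390) and (300,330), and the recess is centred near (407,285). I'll work out its angle and centre.

Run:
```python
from h import *
c,P,o=snap("wrist"); m=R.from_quat(o["tool_rot"]).as_matrix()
cr=[(348,160),(518,230),(460,390),(300,330)]
w=np.array([p2w(c,P,(258+(u+.0)/7-.5+.07,102+v/7-.5+.07),.069) for u,v in cr])
print(w.round(4)); print("ctr",w.mean(0))
for i in range(4):
    d=w[(i+1)%4]-w[i]; a=np.arctan2(d[1],d[0]); print(np.hypot(*d[:2]).round(4), (a+np.pi/4)%(np.pi/2)-np.pi/4)
q=p2w(c,P,(258+407/7-.5,102+285/7-.5),.077); q2=p2w(c,P,(258+407/7-.5,102+285/7-.5),.069); print("recess",q,q2)
# plate corners in full image
pl=[(262,94),(364,88),(367,189),(266,193)]
W=np.array([p2w(c,P,p,.077) for p in pl]); print("plate",W.mean(0))
for i in range(4):
    d=W[(i+1)%4]-W[i]; a=np.arctan2(d[1],d[0]); print(np.hypot(*d[:2]).round(4), (a+np.pi/4)%(np.pi/2)-np.pi/4)
print("tool frame ctr",m.T@(w.mean(0)-o["eef_pos"]), m.T@(W.mean(0)-o["eef_pos"]))
# lid corner/ key tip visible: px
im=np.clip(c["pixels"][250:450,260:380].astype(float)*3,0,255).astype(np.uint8)
cv2.imwrite("pics/key7.png",cv2.resize(im[:,:,::-1],None,fx=3,fy=3,interpolation=cv2.INTER_CUBIC))
```

```text
[[0.568  0.1787 0.069 ]
 [0.5806 0.1726 0.069 ]
 [0.5754 0.1608 0.069 ]
 [0.5633 0.1663 0.069 ]]
ctr [0.57180636 0.16960786 0.069     ]
0.014 -0.44934938543217906
0.0129 -0.42069648104711654
0.0133 -0.4245416070511885
0.0132 -0.3642822530675862
recess [0.5718354  0.16970925 0.077     ] [0.57176942 0.16914356 0.069     ]
plate [0.57133204 0.16943975 0.077     ]
0.0515 -0.0167310183724646
0.0512 -0.005049905398839982
0.0548 -0.03182820708531375
0.0505 -0.06964909573865263
tool frame ctr [ 0.06185207 -0.00047184  0.08881478] [ 0.0616465  -0.00093262  0.08081486]
```

View pics/key7.png

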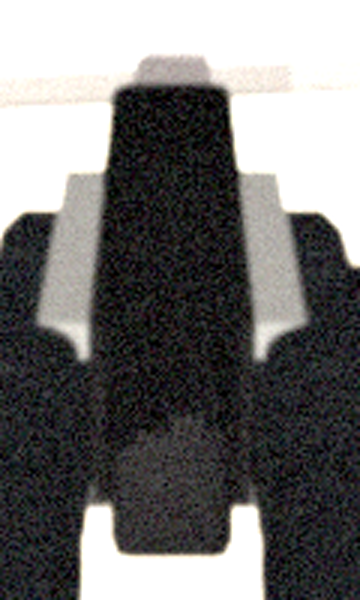

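Run:
```python
from h import *
c,P,o=snap("wrist"); m=R.from_quat(o["tool_rot"]).as_matrix(); e=o["eef_pos"]
def t(uv,tz): 
    w=p2w(c,P,uv,e[2]-tz); return (m.T@(w-e)).round(4)
for r in (267.8,268.5,269.2): print("tip front",r,t((317.3,r),.0523))
print("tip corners",t((260+137/3,268.5),.0523),t((260+208/3,268.5),.0523))
print("bar back top",t((317.3,250+551/3),-.0187-.011))
print("bar front low",t((317.3,250+86/3),-.0187+.011), "front top",t((317.3,250+86/3),-.0187-.011))
```

```text
tip front 267.8 [0.0027 0.0005 0.0523]
tip front 268.5 [0.0023 0.0005 0.0523]
tip front 269.2 [0.002  0.0005 0.0523]
tip corners [ 0.0023 -0.0054  0.0523] [0.0023 0.0065 0.0523]
bar back top [-0.0252  0.0004 -0.0297]
bar front low [ 0.0217  0.0004 -0.0077] front top [ 0.0308  0.0004 -0.0297]
```

Run:
```python
from h import *
c,P,o=snap("wrist"); print(c["tool_from_camera"].round(5),c["fx"],c["cx"],c["cy"],c.keys()); print(R.from_quat(o["tool_rot"]).as_matrix().round(5)); print(o["eef_pos"])
c,P,o=snap("wrist");print(c["tool_from_camera"].round(5))
```

```text
[[ 7.9000e-04  9.5084e-01  3.0968e-01  7.7760e-02]
 [ 1.0000e+00 -8.9000e-04  1.8000e-04  2.4000e-04]
 [ 4.4000e-04  3.0968e-01 -9.5084e-01 -1.4288e-01]
 [ 0.0000e+00  0.0000e+00  0.0000e+00  1.0000e+00]] 416.4375930744949 316.80765545370065 246.0219982921448 dict_keys(['pixels', 'fx', 'fy', 'cx', 'cy', 'tool_from_camera'])
[[ 7.1440e-02  9.9745e-01  1.3000e-04]
 [ 9.9745e-01 -7.1440e-02 -3.8000e-04]
 [-3.7000e-04  1.5000e-04 -1.0000e+00]]
[0.56782989 0.10780343 0.15792496]
[[ 7.9000e-04  9.5084e-01  3.0968e-01  7.7760e-02]
 [ 1.0000e+00 -8.9000e-04  1.8000e-04  2.4000e-04]
 [ 4.4000e-04  3.0968e-01 -9.5084e-01 -1.4288e-01]
 [ 0.0000e+00  0.0000e+00  0.0000e+00  1.0000e+00]]
```

The socket sides are at about −0.42 rad in the world frame. I'll turn the key to ψ=2.72, look again from 65 mm back, and then the last approach is a pure translation.

```bash
python3 -c "
from h import *
go([.631,.143,.158],2.72)"
```

```text
shift [ 0.0396  0.0605 -0.    ] turn [ 1.0000e-04  5.0000e-04 -1.2198e+00]
```

>>> apply_moves(plan=[0.003, 0.005, 0, 0, 0, -0.11, 0.007, 0.01, 0, 0, 0, -0.23, 0.011, 0.016, 0, 0, 0, -0.35, 0.015, 0.022, 0, 0, 0, -0.47, 0.019, 0.028, 0, 0, 0, -0.59, 0.023, 0.034, 0, 0, 0, -0.71, 0.027, 0.04, 0, 0, 0, -0.83, 0.031, 0.047, 0, 0, 0, -0.95, 0.036, 0.054, 0, 0, 0, -1.07, 0.0396, 0.0605, 0, 0, 0, -1.15, 0.0396, 0.0605, 0, 0, 0, -1.22, 0.0396, 0.0605, 0, 0, 0, -1.22])

```text
clock: 9.28
eef_pos: [0.6312, 0.1434, 0.1577]
tool_rot: [0.208, 0.978, -0.0, 0.0]
ft_force: [-0.5, -0.3, -0.6]
grip_width: 0.013
```

>>> apply_moves(plan=[0, 0, 0, 0, 0, 0, 0, 0, 0, 0, 0, 0, 0, 0, 0, 0, 0, 0])

```text
clock: 9.53
eef_pos: [0.6308, 0.1432, 0.158]
tool_rot: [0.209, 0.978, -0.0, 0.0]
ft_force: [-0.7, 0.5, -0.5]
grip_width: 0.0133
```

Run:
```python
from h import *
c,P,o=snap("wrist"); print(o["eef_pos"],psi(o),o["tool_rot"].round(4),o["ft_force"],o["joint_pos"].round(3)); print(c["tool_from_camera"][:,3])
cv2.imwrite("pics/w8.png",c["pixels"][:,:,::-1])
p=w2p(c,P,[.5717,.1695,.077]); print(p)
u,v=int(p[0])-50,max(0,int(p[1])-40); print(u,v)
crop(c,u,v,100,80,7,"pics/w8c.png")
im=np.clip(c["pixels"][250:450,260:380].astype(float)*3,0,255).astype(np.uint8)
cv2.imwrite("pics/key8.png",cv2.resize(im[:,:,::-1],None,fx=3,fy=3,interpolation=cv2.INTER_CUBIC))
```

```text
[0.63083137 0.14315758 0.15801805] 2.7204219555310174 [ 2.090e-01  9.779e-01 -2.000e-04  1.000e-04] [-0.74700049  0.45296311 -0.50273249] [ 0.223  0.571  0.311  1.311 -0.     0.645]
[ 0.07869531 -0.00157479 -0.14288397  1.        ]
[319.51999072 138.57641209]
269 98
```

View pics/w8.png

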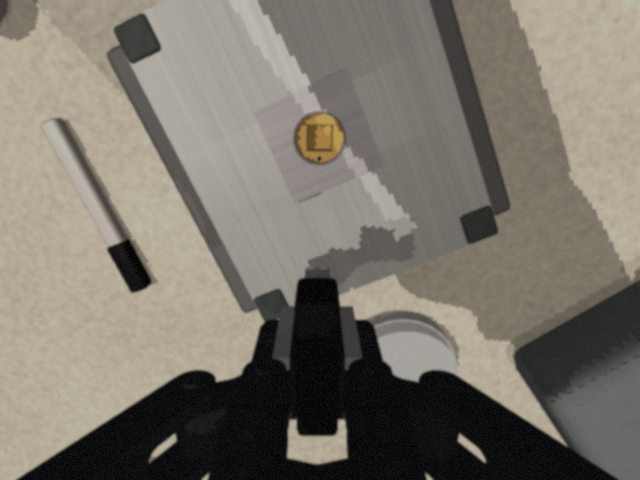

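View pics/w8c.png

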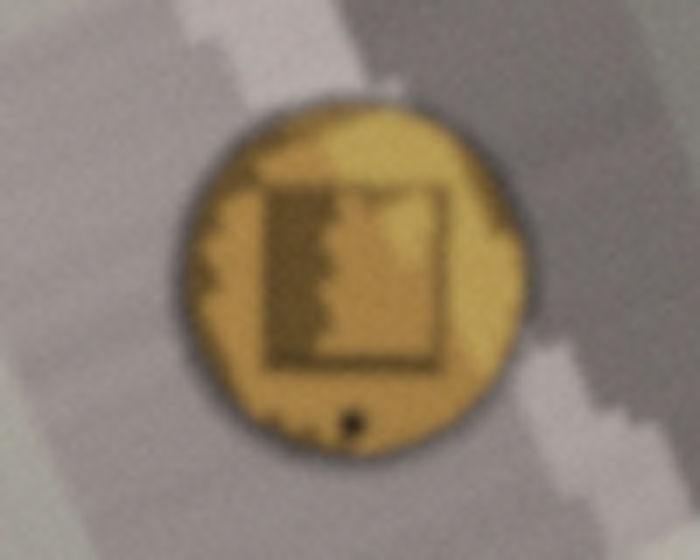

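View pics/key8.png

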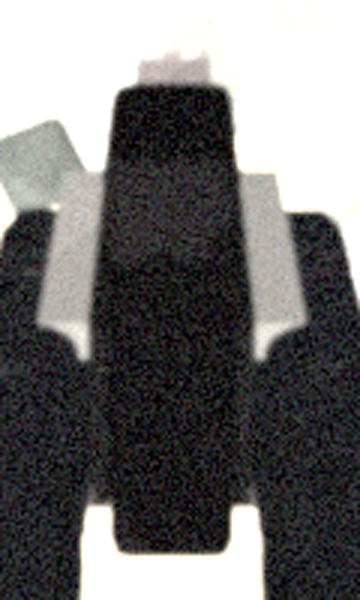

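Run:
```python
from h import *
c,P,o=snap("wrist"); m=R.from_quat(o["tool_rot"]).as_matrix(); e=o["eef_pos"]; print(e,psi(o),c["tool_from_camera"][:,3])
def t(uv,z=None,tz=None):
    w=p2w(c,P,uv,z if z else e[2]-tz); return (m.T@(w-e)).round(4)
k=lambda u,v:(269+u/7-.43,98+v/7-.43)
sq=[t(k(*q),.069) for q in [(263,185),(442,187),(440,372),(265,370)]]
print(np.array(sq)); print("sock",np.mean(sq,0),"circ",t(k(357,280),.077),t(k(357,280),.069))
g=lambda u,v:(260+u/3-.33,250+v/3-.33)
print("tip",t(g(137,56),tz=.0523),t(g(210,56),tz=.0523))
print("back",t(g(173,552),tz=-.0297),"frontlow",t(g(173,86),tz=-.0077))
```

```text
[0.63085569 0.1431654  0.15808287] 2.720733032723451 [ 0.07869577 -0.00157503 -0.14288401  1.        ]
[[ 0.0718 -0.0072  0.0891]
 [ 0.0717  0.0064  0.089 ]
 [ 0.0578  0.0064  0.0891]
 [ 0.058  -0.0072  0.0891]]
sock [ 0.064825 -0.0004    0.089075] circ [ 0.0653 -0.0001  0.0811] [ 0.0648 -0.      0.0891]
tip [ 0.0034 -0.0072  0.0523] [0.0034 0.005  0.0523]
back [-0.0243 -0.0013 -0.0297] frontlow [ 0.0228 -0.0013 -0.0077]
```

>>> apply_moves(plan=[0.01, 0.0008, 0, 0, 0, 0, 0.025, 0.0008, 0, 0, 0, 0, 0.04, 0.0008, 0, 0, 0, 0, 0.055, 0.0008, 0, 0, 0, 0, 0.063, 0.0008, 0, 0, 0, 0, 0.0665, 0.0008, 0.001, 0, 0, 0, 0.0665, 0.0008, 0.01, 0, 0, 0, 0.0665, 0.0008, 0.02, 0, 0, 0, 0.0665, 0.0008, 0.028, 0, 0, 0, 0.0665, 0.0008, 0.033, 0, 0, 0, 0.0665, 0.0008, 0.033, 0, 0, 0, 0.0665, 0.0008, 0.033, 0, 0, 0])

```text
clock: 10.63
eef_pos: [0.5705, 0.1707, 0.1239]
tool_rot: [0.209, 0.978, -0.001, -0.001]
ft_force: [-0.0, -0.0, -0.1]
grip_width: 0.0128
```

Run:
```python
from h import *
c,P,o=snap("wrist"); print(o["eef_pos"],psi(o),o["ft_force"],o["ft_torque"])
im=np.clip(c["pixels"][200:440,200:440].astype(float)*3,0,255).astype(np.uint8)
cv2.imwrite("pics/w9.png",cv2.resize(im[:,:,::-1],None,fx=2.4,fy=2.4,interpolation=cv2.INTER_CUBIC))
c,P,o=snap("scene"); crop(c,300,130,140,110,5,"pics/s9.png")
```

```text
[0.57045885 0.17073213 0.12388081] 2.7213518083268182 [-0.0083389  -0.04914473 -0.05309366] [-0.05632707  0.0296568   0.04994481]
```

View pics/w9.png

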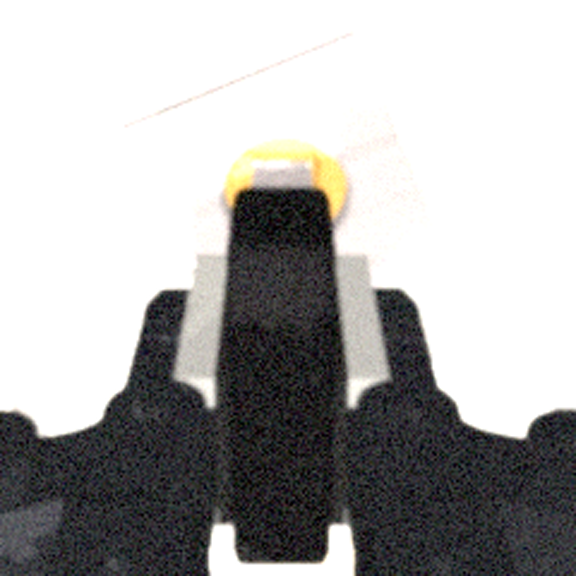

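View pics/s9.png

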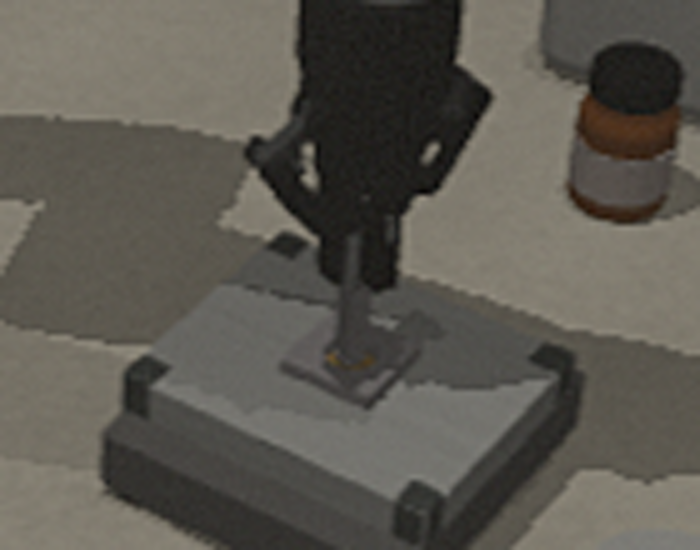

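The tip is inside the recess, laterally centred (key at 283, brass circle at 284 in the crop), and there's no contact force. Now I'll feel downward.

>>> apply_moves(plan=[0, 0, 0.001, 0, 0, 0, 0, 0, 0.002, 0, 0, 0, 0, 0, 0.003, 0, 0, 0, 0, 0, 0.004, 0, 0, 0, 0, 0, 0.005, 0, 0, 0, 0, 0, 0.005, 0, 0, 0])

```text
clock: 11.23
eef_pos: [0.5705, 0.1711, 0.1197]
tool_rot: [0.208, 0.978, -0.0, 0.0]
ft_force: [-0.5, 0.2, -1.0]
grip_width: 0.0134
```

>>> apply_moves(plan=[0, 0, 0.001, 0, 0, 0, 0, 0, 0.002, 0, 0, 0, 0, 0, 0.003, 0, 0, 0, 0, 0, 0.003, 0, 0, 0])

```text
clock: 11.57
eef_pos: [0.5705, 0.1711, 0.1166]
tool_rot: [0.208, 0.978, -0.0, 0.0]
ft_force: [0.1, -0.0, -0.9]
grip_width: 0.0131
```

>>> apply_moves(plan=[0, 0, 0.001, 0, 0, 0, 0, 0, 0.002, 0, 0, 0, 0, 0, 0.003, 0, 0, 0, 0, 0, 0.004, 0, 0, 0, 0, 0, 0.005, 0, 0, 0, 0, 0, 0.006, 0, 0, 0, 0, 0, 0.006, 0, 0, 0])

```text
clock: 12.15
eef_pos: [0.5705, 0.1711, 0.1106]
tool_rot: [0.208, 0.978, -0.0, 0.0]
ft_force: [-0.7, -0.3, -1.4]
grip_width: 0.013
```

>>> apply_moves(plan=[0, 0, 0.001, 0, 0, 0, 0, 0, 0.002, 0, 0, 0, 0, 0, 0.003, 0, 0, 0, 0, 0, 0.004, 0, 0, 0, 0, 0, 0.004, 0, 0, 0, 0, 0, 0.004, 0, 0, 0])

```text
clock: 12.65
eef_pos: [0.5706, 0.1711, 0.1068]
tool_rot: [0.208, 0.978, -0.0, 0.0]
ft_force: [0.0, 0.4, -0.6]
grip_width: 0.0131
```

>>> apply_moves(plan=[0, 0, 0.0005, 0, 0, 0, 0, 0, 0.001, 0, 0, 0, 0, 0, 0.0015, 0, 0, 0, 0, 0, 0.0015, 0, 0, 0])

```text
clock: 12.98
eef_pos: [0.5706, 0.1711, 0.1054]
tool_rot: [0.208, 0.978, -0.0, 0.0]
ft_force: [0.5, 0.3, 0.5]
grip_width: 0.0132
```

>>> apply_moves(plan=[0, 0, 0.0004, 0, 0, 0, 0, 0, 0.0008, 0, 0, 0, 0, 0, 0.0008, 0, 0, 0])

```text
clock: 13.23
eef_pos: [0.5707, 0.1712, 0.1053]
tool_rot: [0.208, 0.978, 0.0, 0.0]
ft_force: [-1.0, 0.0, 3.3]
grip_width: 0.0129
```

The bottom is reached: z stalls at 0.1053, against 0.1053 predicted, with 3.3 N. The key is home. Now I'll turn clockwise in small steps about the key's own axis, which is about 2 mm off the tool axis, and watch the torque.

>>> apply_moves(plan=[0, 0.0001, -0.0004, 0, 0, 0.05, 0, 0.0002, -0.0004, 0, 0, 0.1, 0, 0.0003, -0.0004, 0, 0, 0.15, 0, 0.0004, -0.0004, 0, 0, 0.2, 0, 0.0004, -0.0004, 0, 0, 0.2])

```text
clock: 13.65
eef_pos: [0.5713, 0.1713, 0.1053]
tool_rot: [0.305, 0.952, -0.0, 0.001]
ft_force: [0.1, -1.0, 1.1]
grip_width: 0.0129
```

```bash
cat > st.py <<'E'
from h import *
o=sensors.get_obs(); m=R.from_quat(o["tool_rot"]).as_matrix()
print(o["eef_pos"].round(4),"psi",psi(o).round(3),"F tool",(m.T@o["ft_force"]).round(2),"T world",o["ft_torque"].round(3),"j6",o["joint_pos"][5].round(3),"tau6",o["tau"].round(3)[3:],o["grip_width"])
E
python3 st.py
```

```text
[0.5713 0.1713 0.1053] psi 2.521 F tool [-0.7  -0.73 -1.11] T world [-0.212 -0.074  0.052] j6 0.912 tau6 [-0.026  0.381  0.405] 0.012889524770415918
```

>>> apply_moves(plan=[0, 0.0001, 0, 0, 0, 0.05, 0, 0.0002, 0, 0, 0, 0.1, 0, 0.0003, 0, 0, 0, 0.15, 0, 0.0004, 0, 0, 0, 0.2, 0, 0.0004, 0, 0, 0, 0.2])

```text
clock: 14.07
eef_pos: [0.5713, 0.1714, 0.1053]
tool_rot: [0.398, 0.917, -0.0, 0.001]
ft_force: [-0.2, -1.8, 2.6]
grip_width: 0.0128
```

```bash
python3 st.py
```

```text
[0.5713 0.1714 0.1053] psi 2.322 F tool [-1.19 -1.43 -2.59] T world [-0.447  0.015  0.016] j6 1.112 tau6 [-0.253  0.589  0.405] 0.012800273717125736
```

>>> apply_moves(plan=[0, 0.0001, -0.0003, 0, 0, 0.05, 0, 0.0002, -0.0003, 0, 0, 0.1, 0, 0.0003, -0.0003, 0, 0, 0.15, 0, 0.0004, -0.0003, 0, 0, 0.2, 0, 0.0004, -0.0003, 0, 0, 0.2])

```text
clock: 14.48
eef_pos: [0.5714, 0.1716, 0.1053]
tool_rot: [0.488, 0.873, -0.001, 0.001]
ft_force: [-0.2, -2.7, 2.8]
grip_width: 0.013
```

```bash
python3 st.py
python3 - <<'E'
from h import *
c,P,o=snap("wrist")
im=np.clip(c["pixels"][200:440,200:440].astype(float)*2,0,255).astype(np.uint8)
cv2.imwrite("pics/w10.png",cv2.resize(im[:,:,::-1],None,fx=2.4,fy=2.4,interpolation=cv2.INTER_CUBIC))
E
```

```text
[0.5714 0.1716 0.1053] psi 2.123 F tool [-2.2  -1.6  -2.78] T world [-0.592 -0.043  0.05 ] j6 1.311 tau6 [-0.325  0.765  0.408] 0.01296783011712644
```

View pics/w10.png

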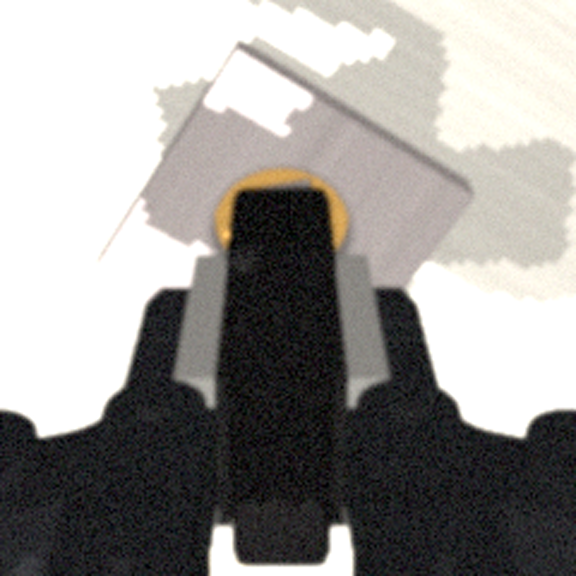

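>>> apply_moves(plan=[-0.0001, 0.0001, 0, 0, 0, 0.05, -0.0002, 0.0001, 0, 0, 0, 0.1, -0.0003, 0.0002, 0, 0, 0, 0.15, -0.0004, 0.0002, 0, 0, 0, 0.2, -0.0004, 0.0002, 0, 0, 0, 0.2])

```text
clock: 14.95
eef_pos: [0.5715, 0.1716, 0.1053]
tool_rot: [0.572, 0.82, -0.0, 0.0]
ft_force: [-0.7, -2.5, 2.3]
grip_width: 0.013
```

```bash
python3 st.py
```

```text
[0.5715 0.1716 0.1053] psi 1.923 F tool [-2.16 -1.53 -2.33] T world [-0.562  0.159  0.08 ] j6 1.51 tau6 [-0.584  0.671  0.402] 0.013049368824978442
```

>>> apply_moves(plan=[-0.0001, 0.0001, 0, 0, 0, 0.05, -0.0002, 0.0001, 0, 0, 0, 0.1, -0.0003, 0.0002, 0, 0, 0, 0.15, -0.0004, 0.0002, 0, 0, 0, 0.2, -0.0004, 0.0002, 0, 0, 0, 0.2])

```text
clock: 15.37
eef_pos: [0.5716, 0.1715, 0.1053]
tool_rot: [0.651, 0.759, -0.0, -0.0]
ft_force: [-1.0, -1.5, 3.0]
grip_width: 0.0132
```

```bash
python3 st.py
```

```text
[0.5716 0.1715 0.1053] psi 1.724 F tool [-1.38 -1.19 -2.96] T world [-0.47   0.327  0.046] j6 1.709 tau6 [-0.807  0.43   0.4  ] 0.01322664621566042
```

>>> apply_moves(plan=[-0.0001, 0.0001, 0, 0, 0, 0.05, -0.0002, 0.0001, 0, 0, 0, 0.1, -0.0002, 0.0001, 0, 0, 0, 0.15, -0.0002, 0.0001, 0, 0, 0, 0.15])

```text
clock: 15.7
eef_pos: [0.5717, 0.1715, 0.1053]
tool_rot: [0.706, 0.708, -0.0, -0.0]
ft_force: [-2.1, -2.3, 3.6]
grip_width: 0.0129
```

```bash
python3 st.py
```

```text
[0.5717 0.1715 0.1053] psi 1.574 F tool [-2.33 -2.09 -3.65] T world [-0.422  0.482  0.087] j6 1.859 tau6 [-0.925  0.26   0.402] 0.012904790684057178
```

Turned 1.15 rad so far. From here I'll take smaller steps toward the stop.

>>> apply_moves(plan=[-0.0001, 0.0001, -0.0002, 0, 0, 0.03, -0.0001, 0.0001, -0.0002, 0, 0, 0.06, -0.0001, 0.0001, -0.0002, 0, 0, 0.08, -0.0001, 0.0001, -0.0002, 0, 0, 0.08])

```text
clock: 16.03
eef_pos: [0.5717, 0.1715, 0.1053]
tool_rot: [0.734, 0.679, -0.0, -0.0]
ft_force: [-2.2, -0.2, 2.1]
grip_width: 0.013
```

```bash
python3 st.py
```

```text
[0.5717 0.1715 0.1053] psi 1.494 F tool [-0.34 -2.16 -2.09] T world [-0.158  0.55   0.151] j6 1.939 tau6 [-0.983  0.057  0.213] 0.012963500599354432
```

>>> apply_moves(plan=[0, 0.0001, 0, 0, 0, 0.03, 0, 0.0001, 0, 0, 0, 0.06, 0, 0.0001, 0, 0, 0, 0.06])

```text
clock: 16.28
eef_pos: [0.5719, 0.1715, 0.1053]
tool_rot: [0.754, 0.657, -0.0, -0.0]
ft_force: [-1.6, -1.6, 1.6]
grip_width: 0.013
```

```bash
python3 st.py
```

```text
[0.5719 0.1715 0.1053] psi 1.434 F tool [-1.77 -1.34 -1.59] T world [-0.133  0.679  0.163] j6 1.999 tau6 [-1.117 -0.036  0.28 ] 0.013049185402186424
```

>>> apply_moves(plan=[0, 0.0001, 0, 0, 0, 0.02, 0, 0.0001, 0, 0, 0, 0.04, 0, 0.0001, 0, 0, 0, 0.04])

```text
clock: 16.53
eef_pos: [0.5719, 0.1714, 0.1053]
tool_rot: [0.767, 0.641, -0.0, -0.0]
ft_force: [-3.2, -0.7, 1.3]
grip_width: 0.0133
```

```bash
python3 st.py
```

```text
[0.5719 0.1714 0.1053] psi 1.392 F tool [-1.26 -3.07 -1.3 ] T world [-0.073  0.889  0.136] j6 2.041 tau6 [-1.446 -0.271  0.213] 0.013282980772729183
```

>>> apply_moves(plan=[0, -0.0002, 0, 0, 0, 0.02, 0, -0.0003, 0, 0, 0, 0.04, 0, -0.0003, 0, 0, 0, 0.04])

```text
clock: 16.78
eef_pos: [0.5719, 0.1714, 0.1053]
tool_rot: [0.78, 0.625, -0.0, -0.0]
ft_force: [-3.5, 0.1, 1.3]
grip_width: 0.0127
```

```bash
python3 st.py
python3 - <<'E'
from h import *
c,P,o=snap("wrist")
im=np.clip(c["pixels"][200:440,200:440].astype(float)*2,0,255).astype(np.uint8)
cv2.imwrite("pics/w11.png",cv2.resize(im[:,:,::-1],None,fx=2.4,fy=2.4,interpolation=cv2.INTER_CUBIC))
E
```

```text
[0.5719 0.1714 0.1053] psi 1.351 F tool [-0.68 -3.39 -1.28] T world [0.015 0.796 0.09 ] j6 2.082 tau6 [-1.352 -0.327  0.216] 0.012724598890997444
```

View pics/w11.png

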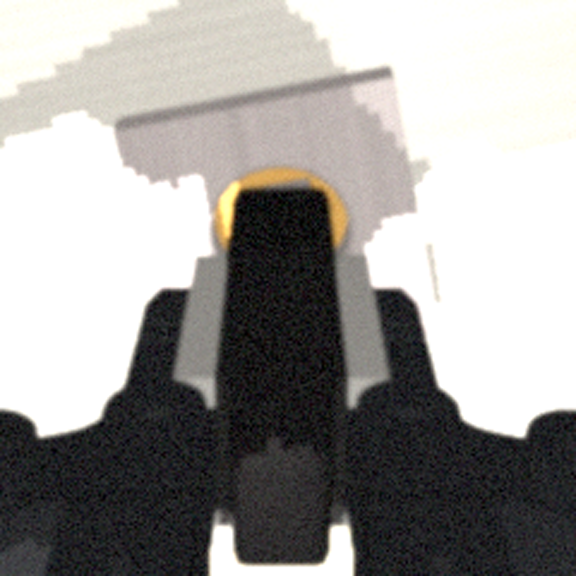

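>>> apply_moves(plan=[0, -0.0001, 0, 0, 0, 0.02, 0, -0.0001, 0, 0, 0, 0.04, 0, -0.0001, 0, 0, 0, 0.04, 0, -0.0001, 0, 0, 0, 0.04])

```text
clock: 17.17
eef_pos: [0.5719, 0.1714, 0.1053]
tool_rot: [0.792, 0.61, -0.0, 0.0]
ft_force: [-2.9, -0.3, 0.6]
grip_width: 0.0133
```

```bash
python3 st.py
```

```text
[0.5719 0.1714 0.1053] psi 1.312 F tool [-1.   -2.73 -0.56] T world [0.094 0.802 0.125] j6 2.121 tau6 [-1.291 -0.421  0.114] 0.013262335568456362
```

>>> apply_moves(plan=[0, 0, 0, 0, 0, 0.02, 0, 0, 0, 0, 0, 0.04, 0, 0, 0, 0, 0, 0.04, 0, 0, 0, 0, 0, 0.04])

```text
clock: 17.5
eef_pos: [0.5719, 0.1714, 0.1053]
tool_rot: [0.804, 0.594, -0.0, 0.0]
ft_force: [-2.3, 0.4, -0.4]
grip_width: 0.013
```

```bash
python3 st.py; python3 st.py
```

```text
[0.5719 0.1714 0.1053] psi 1.272 F tool [-0.31 -2.36  0.37] T world [0.153 0.819 0.187] j6 2.161 tau6 [-1.249 -0.467  0.229] 0.013043547422017117
[0.5719 0.1714 0.1053] psi 1.272 F tool [-0.31 -2.36  0.37] T world [0.153 0.819 0.187] j6 2.161 tau6 [-1.249 -0.467  0.229] 0.013043547422017117
```

>>> apply_moves(plan=[0, 0, 0, 0, 0, 0.015, 0, 0, 0, 0, 0, 0.03, 0, 0, 0, 0, 0, 0.03, 0, 0, 0, 0, 0, 0.03])

```text
clock: 17.83
eef_pos: [0.5719, 0.1714, 0.1053]
tool_rot: [0.813, 0.582, -0.0, 0.0]
ft_force: [-3.6, 0.5, -0.8]
grip_width: 0.0134
```

```bash
python3 st.py
```

```text
[0.5719 0.1714 0.1053] psi 1.242 F tool [-0.66 -3.54  0.81] T world [0.142 0.781 0.303] j6 2.191 tau6 [-1.242 -0.51   0.299] 0.0133591742877888
```

Torque has climbed steadily over the last steps, from 0.13 to 0.19 to 0.30 N m, and stays below the 0.4 N m limit, so this is the hard stop. I'll ease back slightly, hold, and check before letting go.

>>> apply_moves(plan=[0, 0, 0, 0, 0, -0.02, 0, -0.0002, 0, 0, 0, -0.05, 0, -0.0004, 0, 0, 0, -0.07, 0, -0.0004, 0, 0, 0, -0.07])

```text
clock: 18.17
eef_pos: [0.5718, 0.1714, 0.1054]
tool_rot: [0.792, 0.61, 0.0, 0.0]
ft_force: [-2.9, 0.8, -1.6]
grip_width: 0.0126
```

```bash
python3 st.py
python3 - <<'E'
from h import *
c,P,o=snap("wrist")
im=np.clip(c["pixels"][200:440,200:440].astype(float)*2,0,255).astype(np.uint8)
cv2.imwrite("pics/w12.png",cv2.resize(im[:,:,::-1],None,fx=2.4,fy=2.4,interpolation=cv2.INTER_CUBIC))
E
```

```text
[0.5718 0.1714 0.1054] psi 1.312 F tool [ 0.01 -3.01  1.58] T world [0.059 0.604 0.046] j6 2.121 tau6 [-0.917 -0.362 -0.124] 0.01262463238033456
```

View pics/w12.png

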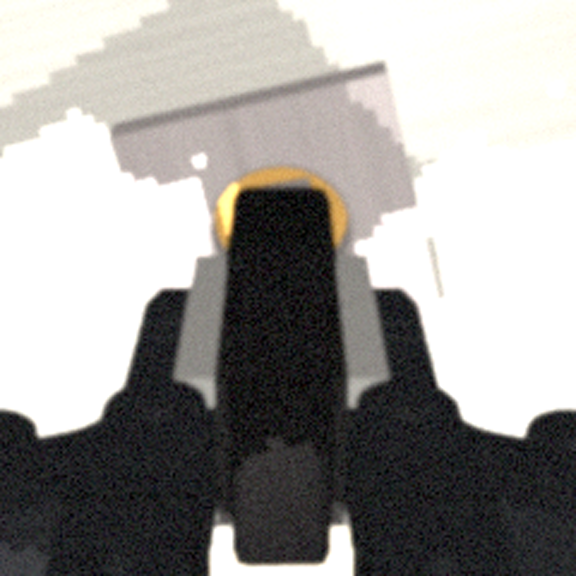

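>>> apply_moves(plan=[0, 0, 0, 0, 0, 0, 0, 0, 0, 0, 0, 0, 0, 0, 0, 0, 0, 0, 0, 0, 0, 0, 0, 0, 0, 0, 0, 0, 0, 0, 0, 0, 0, 0, 0, 0], grip=0.05)

```text
clock: 18.72
eef_pos: [0.572, 0.1715, 0.1058]
tool_rot: [0.793, 0.61, 0.0, 0.0]
ft_force: [-0.9, 0.3, 0.1]
grip_width: 0.0498
```

>>> apply_moves(plan=[0, 0, -0.005, 0, 0, 0, 0, 0, -0.015, 0, 0, 0, 0, 0, -0.03, 0, 0, 0, 0, 0, -0.05, 0, 0, 0, 0, 0, -0.07, 0, 0, 0, 0, 0, -0.09, 0, 0, 0, 0, 0, -0.1, 0, 0, 0, 0, 0, -0.1, 0, 0, 0])

```text
clock: 19.38
eef_pos: [0.5735, 0.1721, 0.2094]
tool_rot: [0.792, 0.61, 0.003, 0.001]
ft_force: [0.5, 1.4, 0.0]
grip_width: 0.05
```

>>> apply_moves(plan=[-0.01, 0, 0, 0, 0, 0, -0.03, 0, 0, 0, 0, 0, -0.05, 0, 0, 0, 0, 0, -0.06, 0, 0, 0, 0, 0, -0.06, 0, 0, 0, 0, 0, -0.06, 0, 0, 0, 0, 0])

```text
clock: 19.88
eef_pos: [0.5559, 0.1129, 0.2048]
tool_rot: [0.793, 0.609, -0.0, -0.0]
ft_force: [1.1, 0.4, 0.4]
grip_width: 0.0497
```

```bash
python3 st.py
python3 - <<'E'
from h import *
c,P,o=snap("wrist")
cv2.imwrite("pics/w13.png",np.clip(c["pixels"][:,:,::-1].astype(float)*1.6,0,255).astype(np.uint8))
p=w2p(c,P,[.5717,.1695,.077]); print(p)
c,P,o=snap("scene"); crop(c,300,130,140,110,5,"pics/s13.png")
# predicted projection of key if home: tip z .053; shank axis points
for z in (.077,.113,.135): print(z,((w2p(c,P,[.5717,.1695,z])-[300,130])*5).round(0))
E
```

```text
[0.5559 0.1129 0.2048] psi 1.311 F tool [ 0.7   0.98 -0.41] T world [-0.006 -0.06   0.034] j6 2.031 tau6 [ 0.091 -0.058 -0.017] 0.049695730370293505
[317.50265353 142.06445381]
0.077 [347. 356.]
0.113 [352. 300.]
0.135 [355. 264.]
```

View pics/w13.png

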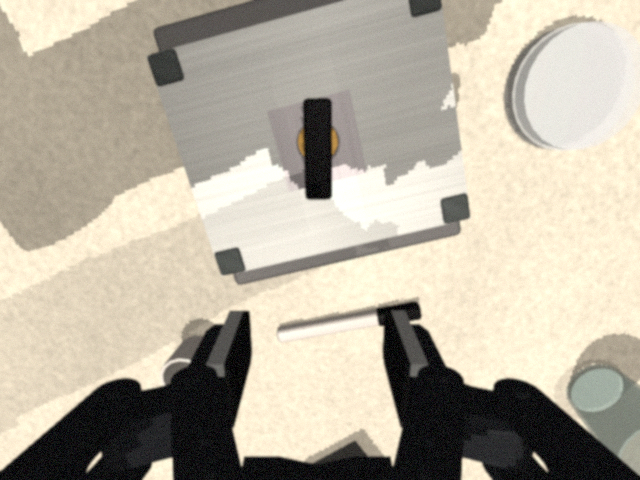

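View pics/s13.png

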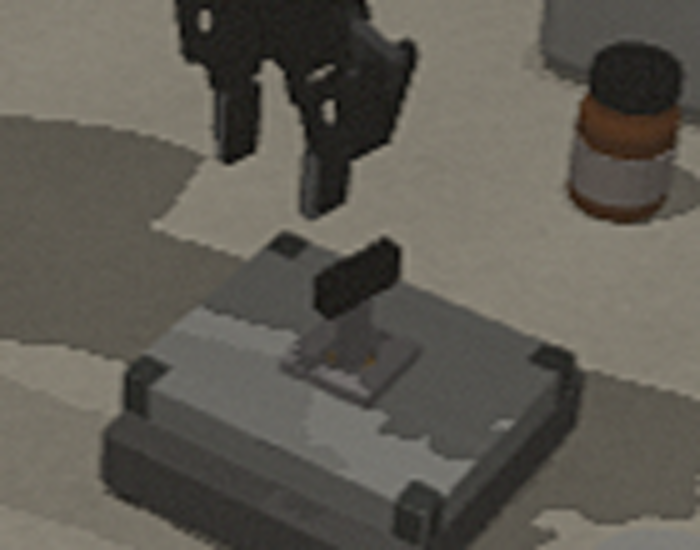

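The bar stands upright on the lock axis at the home height, along ψ≈1.31 (it was 2.72 on entry). The gripper is clear of it, so I'll hand the job in.

```bash
python3 -c "
from workcell import bot
print(bot.job_done())"
```

```text
the job is handed in; nothing more can be done
None
```

The key is fully home in the socket, turned clockwise to the stop, and left standing upright in the lock. I handed the job in at about 20 s; it returns no verdict, so this rests on my own checks.

- **Finding the angle:** the wrist camera showed the socket's sides at about −0.42 rad in world axes. The key went in at that angle with almost no force. It stopped at the predicted bottom with about 3 N, 16 mm below the mouth.
- **Turning:** I turned the key about 1.48 rad in small steps. The torque rose to 0.30 N m at the hard stop and fell to near zero when I eased back 0.07 rad. The highest wrist force reading was about 6 N.
- **Last look:** with the gripper open and clear, the key stands upright on the lock axis at home height, about 1.41 rad from its entry angle. Allowing for 0.15 rad of play, that puts the lock at its 1.2 rad stop. The spindle itself was hidden under the bar, so I could not see it directly.
- **Bystanders:** the plug had not moved when the key came out. In the views taken along the way, no other loose item had moved. I did not take a final overhead picture to check every item.

**What disagreed:**
- The handle bar stood across the rack's long side, although the description says along it. I gripped it as seen.
- The wrist camera's reported mounting shifted by 1–3 mm between poses, so I placed the key relative to the socket within the same picture.
- One transfer move stalled when the last joint reached its limit. I went round the other way.

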